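File the cured resin panels in the cabinet drawer

TASK

The amber resin panels in the wooden curing rack have set, so put them away: first lift the terracotta pot out of the drawer's way and stand it on the round cork mat while the drawer is still shut, then pull the green cabinet's drawer open by its brass handle. Draw every amber panel up out of its rack slot and stand it on its long edge right down in a groove of the drawer, one to a groove and in any order, then push the drawer fully home. Leave the white panel in the rack and everything else on the table alone, and finish with the pot still standing upright, wholly on the cork mat.

Things in the scene. Friction and masses are not known exactly. Their poses are not given: they have to be found in the camera images.
- cabinet: green cabinet with a wooden top fixed to the table, 230 mm deep (x), 270 mm wide (y), 120 mm high, origin at the centre of its underside; its front looks along its own -x, roughly to the robot, at varying place and yaw. One drawer.
- drawer (a joint): drawer slide, m: 0 fully home, 0.17 fully open; the drawer moves along the cabinet's own -x. May start a few mm ajar. About 2 N of friction.
- drawer_handle (a point): middle of the drawer's brass bar handle: a horizontal bar, 110 mm long along the cabinet's y, about 10 mm thick, its middle 35 mm in front of the drawer's front (30 mm clear behind the bar) and 85 mm above the table (cabinet top: 120 mm; top of the drawer front: 106 mm). Moves with the drawer; x axis points into the cabinet.
- groove1 (a point): groove 1 of 5 (lowest cabinet y): point on the groove's floor, 18 mm above the table, 92 mm behind the outer face of the drawer's front (127 mm behind the handle bar). The grooves run along the cabinet's x, from 14 to 200 mm behind that face, 12 mm wide at the bottom, 46 mm apart along y. Moves with the drawer; axes as the cabinet's.
- groove2 (a point): groove 2 of 5, like groove1. Between the grooves stand grey round-topped ribs, tops 59 mm above the table; the drawer's side walls end 55 mm above the table. A panel standing in a groove reaches 84 mm above the table.
- groove3 (a point): groove 3 of 5, like groove1
- groove4 (a point): groove 4 of 5, like groove1
- groove5 (a point): groove 5 of 5, like groove1
- rack: fixed dark wooden curing rack, base 120 mm (x) by 250 mm (y), origin at the centre of its underside; six slots 37 mm apart along its y (at -92.5, -55.5, -18.5, 18.5, 55.5, 92.5 mm), each 9 mm wide, between blocks up to 36 mm above the table; slot floor 10 mm above the table. Panels stand in it with their length along its x. Some slots are empty.
- amber1: a flat amber resin panel 100 mm long (its x), 6 mm thick (its y), 66 mm high (its z), 46 g; origin at the centre of its bottom edge. Starts on edge in a slot of the rack; its bottom edge 10 mm and top edge 76 mm above the table. None if absent.
- amber2: like amber1; None if absent
- amber3: like amber1; None if absent
- amber4: like amber1; None if absent
- amber5: like amber1; None if absent
- white_panel: matte white panel of the same size as the amber ones, in one of the rack's slots; it stays there.
- pot: glazed terracotta pot standing in front of the drawer, 62 mm across at its rim (the top 24 mm), 52 mm at the foot, 80 mm high, 4 mm wall, about 0.2 kg; origin at the centre of its underside, z up.
- cork_mat: round cork mat fixed to the table, 140 mm across, 6 mm thick; origin at the centre of its underside.
- amber_grip: amber resin pencil grip, a cylinder 28 mm across and 60 mm high, standing; origin at the centre of its underside. Bystander.
- tip_a: nickel cone tip, 28 mm across and 40 mm high, standing point up; origin at its underside. Bystander.
- tip_b: second nickel cone tip, like tip_a. Bystander.
- hex_wrench: small brass L-shaped hex wrench lying flat, 90 mm by 35 mm, 8 mm thick; origin under the middle of the long arm (along its x). Bystander.
- glue_jar: capped glue jar, 56 mm across and 90 mm high; origin at its underside. Bystander.
Not all that is in view belongs to the job. Of the things like the white_panel, leave any that is turquoise; of the rest the smaller one is meant.

How it is judged:
On the way, in this order (a step that is already met when the one before it is completed fails the run):
1. the pot stands on the cork mat while the drawer is still shut (less than 30 mm out) (horizontal distance between pot and cork_mat below 0.045 m and height (world z) of pot between 0 and 0.012 m and angle between pot's own z axis and vertical below 0.12 rad and value of joint drawer below 0.03 m), for 0.2 s.
2. the drawer is pulled open at least 100 mm (value of joint drawer above 0.1 m), for 0.2 s.
3. every amber panel stands down in a groove of the drawer, one to a groove (x of amber1 in the frame of groove3 between -0.045 and 0.065 m and y of amber1 in the frame of groove3 between -0.102 and 0.102 m and z of amber1 in the frame of groove3 between -0.008 and 0.01 m and angle between each of amber1, amber2, amber3, amber4, amber5's own z axis and vertical below 0.4 rad and x of amber2 in the frame of groove3 between -0.045 and 0.065 m and y of amber2 in the frame of groove3 between -0.102 and 0.102 m and z of amber2 in the frame of groove3 between -0.008 and 0.01 m and x of amber3 in the frame of groove3 between -0.045 and 0.065 m and y of amber3 in the frame of groove3 between -0.102 and 0.102 m and z of amber3 in the frame of groove3 between -0.008 and 0.01 m and x of amber4 in the frame of groove3 between -0.045 and 0.065 m and y of amber4 in the frame of groove3 between -0.102 and 0.102 m and z of amber4 in the frame of groove3 between -0.008 and 0.01 m and x of amber5 in the frame of groove3 between -0.045 and 0.065 m and y of amber5 in the frame of groove3 between -0.102 and 0.102 m and z of amber5 in the frame of groove3 between -0.008 and 0.01 m and (y of amber2 in the frame of amber1 above 0.025 m or y of amber2 in the frame of amber1 below -0.025 m) and (y of amber3 in the frame of amber1 above 0.025 m or y of amber3 in the frame of amber1 below -0.025 m) and (y of amber3 in the frame of amber2 above 0.025 m or y of amber3 in the frame of amber2 below -0.025 m) and (y of amber4 in the frame of amber1 above 0.025 m or y of amber4 in the frame of amber1 below -0.025 m) and (y of amber4 in the frame of amber2 above 0.025 m or y of amber4 in the frame of amber2 below -0.025 m) and (y of amber4 in the frame of amber3 above 0.025 m or y of amber4 in the frame of amber3 below -0.025 m) and (y of amber5 in the frame of amber1 above 0.025 m or y of amber5 in the frame of amber1 below -0.025 m) and (y of amber5 in the frame of amber2 above 0.025 m or y of amber5 in the frame of amber2 below -0.025 m) and (y of amber5 in the frame of amber3 above 0.025 m or y of amber5 in the frame of amber3 below -0.025 m) and (y of amber5 in the frame of amber4 above 0.025 m or y of amber5 in the frame of amber4 below -0.025 m)), for 0.2 s.
At the end, for the whole second after the job is handed in: Drawer within 10 mm of home; every amber panel present stands on its long edge in its own groove (edge within 10 mm of the groove floor, lean under 0.4 rad); pot upright and still, within 45 mm of the cork mat's centre; white panel upright in its rack slot (all of step 3 and horizontal distance between pot and cork_mat below 0.045 m and height (world z) of pot between 0 and 0.012 m and angle between pot's own z axis and vertical below 0.12 rad and value of joint drawer below 0.01 m and linear speed of pot below 0.02 m/s and angle between white_panel's own z axis and vertical below 0.25 rad and z of white_panel in the frame of rack below 0.016 m); the robot touches nothing.
It fails at once if the white panel is moved more than 20 mm (distance of white_panel from where it was at the start of the episode above 0.02 m).
It fails at once if a bystander (amber grip, cone tips, hex wrench, glue jar) is moved more than 30 mm (distance of any of amber_grip, tip_a, tip_b, hex_wrench, glue_jar from where it was at the start of the episode above 0.03 m).
Of amber1, amber2, amber3, amber4, amber5 only 3 to 4 are there at a start; the rules pass over those that are not, and their reading is None.
At some moment in a run one of pot may be knocked a few centimetres aside while the robot is not near it.
It also fails if it takes over 210 s, if anything falls off the work surface, if the arm or the gripper's body presses on something with over 40 N, if the wrist force passes 120 N, or if a joint passes its speed limit or range.

ROBOT

A 7-joint arm with a two-finger parallel gripper is mounted at the origin on the work surface. World frame = base frame: x ahead of the robot, y to its left, z up, the work surface at z = 0. Lengths are in m, angles in rad, forces in N, time in s.
With the tool pointing down it reaches from about 0.4 to 0.875 m from the base axis. Payload 19.3 kg.
Tool frame: the origin (TCP) lies on the centre line of the jaws, within the pads' length; the fingertips stand 14 mm ahead of it and the grasp point (between the pads) lies 5 mm behind it; z points along the fingers, y is the line along which they close (so a half turn about z gives the same grasp; the last joint's range is limited). The gripper opens to 85 mm and grips with 20 to 120 N. Pads are 22 mm wide; open, the fingers measure 114 mm over their backs; the gripper's body (76 mm by 85 mm) begins 54 mm behind the grasp point. The pads swing forward as they close: fully open they stand 13 mm farther back than shut.
Start: joints at [1.187, 0.521, -0.036, 1.599, 0.021, 1.021, -0.113], TCP at [0.193, -0.594, 0.245] pointing down, gripper open.
Joint ranges: [-2.91, 2.91], [-0.3, 2.13], [-1.5, 1.42], [0.17, 2.43], [-1.26, 4.41], [0.16, 1.93], [-2.52, 2.52]. Speed limits (rad/s): [1.89, 1.89, 2.39, 2.39, 3.01, 3.01, 3.01].

INTERFACE

Orientations are given as [roll, pitch, yaw] about the fixed x, y, z axes, in that order (R = Rz(yaw) Ry(pitch) Rx(roll)).
In Python, from workcell import bot, grab_frame, regions_of gives the robot as it stands. The module is installed in compiled form; this text tells all that it offers.
- The arm moves only by the tool play_rows, never from a script. Its argument "plan" is a list of rows, each a list of 3 entries, a list of its own where there are three numbers: the shift along the tool's x, y, z in units of 2.5 cm (1.0 is 2.5 cm), then the turn, a rotation vector about the tool's x, y, z in units of 0.15 rad (1.0 is 0.15 rad), then the closure, from -1 (fully open) to 1 (shut). In form: [[[tx, ty, tz], [rx, ry, rz], jaw], ...]. A call has 1 to 20 rows; each row shifts and turns the commanded pose from where the row before left it, along the tool's axes as they then stand; what a row does not reach is not made up. A row lasts 1/8 s, in which the tool goes at most 62.5 mm and 10.7 degrees, less where a joint would pass 70% of its speed; a pose out of reach is approached as far as the arm can. A call with a number of a shift or a turn outside -1 to 1 is refused whole. A call with a gripper value outside its range is refused whole. The fingers move at their own pace and stop on an object; "newtons" is the grip in N (left out, the last holds). Time passes only in rows, so rows that do not move let the fingers close. It gives the time, the measured TCP pose, the force, the opening and the grip force at its end, in the units of the state.
- bot.observe(): the state, without advancing time (a new reading comes with each control period).
- grab_frame(name): name is "side" or "top"; returns a dict with "pixels" (480x640x3 uint8, red, green, blue), "depth" (480x640 float32, m along the optical axis (not along the pixel's ray), 0 where there is no reading), "camera_matrix" (3x3 intrinsics, pixels), "R" (3x3) and "t" (3): a world point X has camera coordinates R X + t. Camera axes: x right, y down, z forward; pixel columns grow to the right and rows downward; lengths in m; the calibration is good to about 2 mm. A picture is of the moment at which its call begins.
- bot.job_done(): hands the job in; it is judged then, once.
Trained networks look in the newest picture that a camera, given by its name, has taken for a name from the list of things; names that differ only in an ending like _2 or _b are one class to them, and where a whole thing is asked for, a point or a joint stands for the part that bears it (a point fixed in the world has none). Each returns a list of dicts, best first, with "p" (0 to 1); they miss things now and then, are a little off and sometimes report something else, mostly with a low value. They report only what shows in the picture. A call takes as long as a camera call. They do not tell look-alikes from the thing itself.
- regions_of(thing, camera): "mask" (480x640 bool, what is visible of it) and "box" ([left, top, right, bottom] in pixels, round what is visible of it).
The state is a dict: "clock": time; "qpos": joint angles; "qd": joint speeds; "joint_efforts": joint torques, N m; "position": TCP position; "tool_rot": TCP orientation; "force": force on the tool from outside, world axes, zero at the start; "moment": the same for the moment, N m; "grip_width": finger opening in m; "finger_force": force on a finger pad.
Only numpy, scipy, OpenCV 4.12 (cv2) and the standard library are available. Lean on these libraries where they do the work, as an engineer would, in place of code of your own. Each camera call takes 0.05 s, during which the arm holds its last target. There are 200 camera calls.

## Working session

There is one attempt and no reset: what is moved stays moved. The work goes in short steps, Python scripts to look and compute and a tool call to move; the robot and the scene stay as the last step left them, time stands still between calls to the robot, and variables do not carry over. Pictures are saved under pics/ and viewed, at most 14 in all, crops included, and the job is handed in when it is done.

Besides the shell and the picture viewer there is one more tool, called as name(argument=value, ...), one argument or row to a line, values as JSON. play_rows: Moves the arm, as the interface text tells. Its arguments: {"type":"object","properties":{"plan":{"type":"array"},"newtons":{"type":"number"}},"required":["plan"]}

```bash
mkdir -p pics
cat > h.py <<'E'
import numpy as np, cv2
from workcell import bot, grab_frame, regions_of
def cloud(f):
    K,R,t=[np.array(f[k]) for k in("camera_matrix","R","t")]
    d=f["depth"]; v,u=np.indices(d.shape)
    c=np.stack([(u-K[0,2])/K[0,0]*d,(v-K[1,2])/K[1,1]*d,d],-1)
    return (c-t)@R   # R^T (c-t)
def save(f,n): cv2.imwrite("pics/"+n,f["pixels"][...,::-1])
E
python3 - <<'E'
from h import *
s=bot.observe(); print(s)
for n in("top","side"):
    f=grab_frame(n); save(f,n+"0.png"); P=cloud(f); print(n,"cam at",-np.array(f["R"]).T@f["t"])
    for th in("cabinet","drawer_handle","rack","amber1","white_panel","pot","cork_mat","amber_grip","tip_a","hex_wrench","glue_jar"):
        for r in regions_of(th,n):
            m=r["mask"]&(f["depth"]>0)
            if m.sum()<5: continue
            q=P[m]; print(th,round(r["p"],2),r["box"],np.median(q,0).round(3),np.percentile(q,2,0).round(3),np.percentile(q,98,0).round(3))
E
```

```text
{'clock': 0.0, 'qpos': array([ 1.18682107,  0.52202412, -0.03633404,  1.6000049 ,  0.02119349,
        1.02108856, -0.11279398]), 'qd': array([-9.14008851e-04, -5.26802190e-04,  1.20213566e-03, -1.39325715e-03,
       -2.17093722e-03,  2.99023253e-04, -8.20908103e-05]), 'joint_efforts': array([ 5.66900526e-04, -9.27112055e+01,  1.98031873e+00, -3.69948292e+01,
        1.80010172e-02,  8.08879850e-03, -7.27949259e-05]), 'position': array([ 0.19277969, -0.59418873,  0.24472046]), 'tool_rot': array([-3.14045475e+00,  7.22954276e-05,  3.13773651e-01]), 'force': array([ 0.05972967, -0.29682702,  0.01693169]), 'moment': array([ 0.02179796,  0.00972457, -0.02165585]), 'finger_force': 0.0, 'grip_width': 0.08530489095204663}
top cam at [0.47252742 0.0379401  1.17454762]
cabinet 0.67 [332.3, 95.5, 452.5, 222.6] [ 0.778 -0.127  0.119] [ 0.655 -0.257  0.041] [0.91  0.003 0.124]
drawer_handle 0.72 [338.4, 191.6, 447.5, 219.5] [ 0.67  -0.135  0.089] [ 0.629 -0.258  0.014] [ 0.701 -0.01   0.109]
rack 0.79 [178.2, 230.7, 275.6, 283.4] [0.529 0.258 0.012] [0.47  0.154 0.005] [0.59  0.397 0.039]
rack 
[... 3259 characters left out ...]
, 245.0, 281.2] [0.715 0.161 0.041] [0.705 0.135 0.   ] [0.729 0.167 0.063]
amber_grip 0.28 [277.5, 339.9, 334.1, 367.9] [0.528 0.336 0.056] [0.48  0.31  0.022] [0.577 0.34  0.078]
tip_a 0.49 [404.9, 258.0, 419.0, 275.6] [0.357 0.055 0.02 ] [0.345 0.045 0.002] [0.369 0.063 0.04 ]
tip_a 0.44 [404.2, 286.4, 417.9, 301.2] [0.348 0.131 0.022] [0.337 0.123 0.004] [0.358 0.138 0.043]
hex_wrench 0.56 [402.9, 181.1, 429.9, 203.0] [ 0.378 -0.194  0.008] [ 0.344 -0.241 -0.001] [ 0.399 -0.159  0.012]
glue_jar 0.91 [209.3, 274.2, 238.4, 325.0] [0.704 0.264 0.067] [0.684 0.23  0.008] [0.733 0.276 0.093]
glue_jar 0.61 [405.3, 257.5, 421.2, 274.8] [0.357 0.055 0.02 ] [0.344 0.046 0.002] [0.369 0.063 0.04 ]
```

View pics/top0.png

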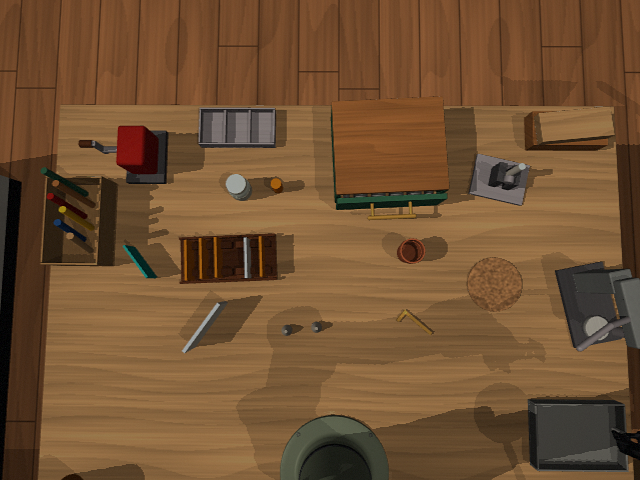

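View pics/side0.png

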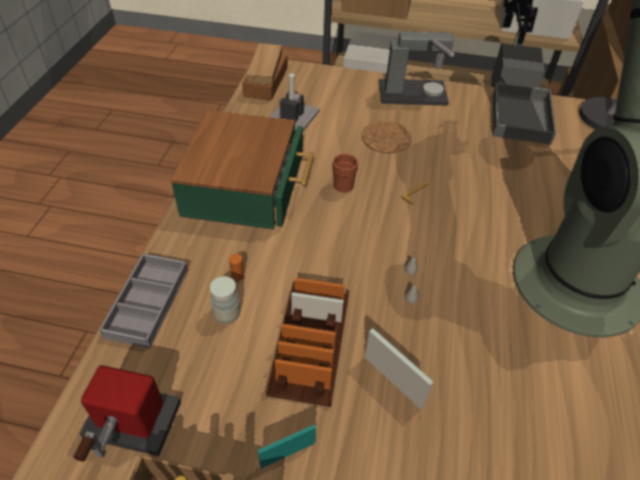

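The views show four amber panels and the small white panel in the rack, plus a larger white panel and a turquoise one lying elsewhere as decoys. In the top view the pot is at (410, 250), the mat at (494, 284) and the handle at (392, 216). Next I fit the poses.

```bash
cat > m.py <<'E'
from h import *
def pot(v=True):
    out=[]
    for n in("top","side"):
        f=grab_frame(n);P=cloud(f)
        for r in regions_of("pot",n):
            m=cv2.dilate(r["mask"].astype(np.uint8),np.ones((5,5)))>0
            q=P[m&(f["depth"]>0)]; z=np.percentile(q[:,2],97)
            if not .05<z<.1: continue
            t=q[q[:,2]>z-.006]
            (c,rad)=cv2.minEnclosingCircle(t[:,:2].astype(np.float32))
            out.append((n,round(r["p"],2),np.round(c,4),round(rad,4),round(z,4),len(t)))
    return out
E
python3 - <<'E'
from m import *
for o in pot(): print(o)
def line(q):
    c=cv2.fitLine(q[:,:2].astype(np.float32),cv2.DIST_HUBER,0,.01,.01).ravel(); return c
for n in("top","side"):
    f=grab_frame(n);P=cloud(f).reshape(-1,3)[(f["depth"]>0).ravel()]
    x,y,z=P.T
    print(n)
    k=P[(abs(x-.53)<.07)&(abs(y-.275)<.12)&(z>.068)&(z<.085)]
    for yc in (.183,.22,.257,.294,.331,.368):
        q=k[abs(k[:,1]-yc)<.016]
        if len(q)<15: print(yc,"empty",len(q));continue
        c=line(q); print("panel",yc,len(q),q.mean(0).round(4),"x",q[:,0].min().round(3),q[:,0].max().round(3),"slope dy/dx",(c[1]/c[0]).round(4),"z95",np.percentile(q[:,2],95).round(4))
    q=P[(x>.45)&(x<.61)&(y>.12)&(y<.43)&(z>.005)&(z<.085)]
    r=cv2.minAreaRect(q[:,:2].astype(np.float32));print("rack",r)
    q=P[(x>.62)&(x<.95)&(y>-.3)&(y<.05)&(z>.113)&(z<.128)]
    r=cv2.minAreaRect(q[:,:2].astype(np.float32));print("cab top",r,q[:,2].mean())
    q=P[(x>.6)&(x<.66)&(y>-.22)&(y<-.04)&(z>.078)&(z<.1)]
    # handle candidates
    c=line(q);print("handle",len(q),q.mean(0).round(4),q.min(0).round(3),q.max(0).round(3),"dx/dy",(c[0]/c[1]).round(4))
    q=P[(x>.37)&(x<.56)&(y>-.5)&(y<-.33)&(z>.003)&(z<.012)]
    print("mat",cv2.minEnclosingCircle(q[:,:2].astype(np.float32)),np.median(q,0).round(4),"table z",np.median(z[(abs(x-.45)<.03)&(abs(y)<.05)]).round(4))
E
```

```text
('top', 0.56, array([ 0.5489, -0.1879]), 0.0311, np.float64(0.0814), 128)
('side', 0.78, array([ 0.549 , -0.1864]), 0.0331, np.float64(0.081), 156)
top
panel 0.183 117 [0.5325 0.1836 0.0755] x 0.484 0.582 slope dy/dx 0.0528 z95 0.0795
panel 0.22 119 [0.5307 0.2206 0.0755] x 0.481 0.579 slope dy/dx 0.055 z95 0.079
0.257 empty 0
panel 0.294 130 [0.5302 0.2944 0.0753] x 0.48 0.579 slope dy/dx 0.0545 z95 0.0789
panel 0.331 137 [0.5283 0.3313 0.0752] x 0.478 0.577 slope dy/dx 0.0591 z95 0.0793
panel 0.368 143 [0.5235 0.3681 0.0746] x 0.473 0.571 slope dy/dx 0.0559 z95 0.0787
rack ((0.5312133431434631, 0.27319565415382385), (0.15691456198692322, 0.30491992831230164), 0.4607763886451721)
cab top ((0.801358163356781, -0.1288730651140213), (0.23120784759521484, 0.27139797806739807), 2.9431545734405518) 0.11977576887690022
handle 283 [ 0.635  -0.1362  0.0889] [ 0.624 -0.196  0.081] [ 0.66  -0.079  0.096] dx/dy -0.0633
mat ((0.46278518438339233, -0.4125562608242035), 0.12124574929475784) [ 0.4666 -0.4133  0.0061] table z 0.0003
side
panel 0.183 259 [0.533  0.1867 0.0746] x 0.483 0.584 slope dy/dx 0.0495 z95 0.0789
panel 0.22 268 [0.5289 0.2236 0.0746] x 0.48 0.579 slope dy/dx 0.0527 z95 0.0789
0.257 empty 0
panel 0.294 291 [0.5307 0.2976 0.0747] x 0.481 0.581 slope dy/dx 0.0393 z95 0.0791
panel 0.331 298 [0.5276 0.3344 0.0748] x 0.478 0.578 slope dy/dx 0.0602 z95 0.079
panel 0.368 311 [0.5221 0.371  0.0748] x 0.473 0.573 slope dy/dx 0.0488 z95 0.0786
rack ((0.5307083129882812, 0.2721624970436096), (0.3006730377674103, 0.1587442308664322), 89.21365356445312)
cab top ((0.802091121673584, -0.12588493525981903), (0.2321881502866745, 0.2771790623664856), 3.021622896194458) 0.12068511612293485
handle 221 [ 0.6357 -0.1293  0.0894] [ 0.624 -0.197  0.082] [ 0.66  -0.073  0.096] dx/dy -0.0476
mat ((0.4679386615753174, -0.4165818691253662), 0.1229570284485817) [ 0.4668 -0.4067  0.0068] table z 0.0009
```

```bash
cat > d.py <<'E'
import sys,numpy as np
from scipy.spatial.transform import Rotation as R
from workcell import bot
# usage: d.py x,y,z[,yaw] ... : total tool-frame units for each successive leg (turn first)
s=bot.observe(); p=np.array(s["position"]); r=R.from_euler("xyz",s["tool_rot"])
print("t",s["clock"],p.round(4),np.round(s["tool_rot"],3),"F",np.round(s["force"],1),"w",round(s["grip_width"],4),"ff",s["finger_force"],"q7",s["qpos"].round(2))
for a in sys.argv[1:]:
    v=[float(i) for i in a.split(",")]
    if len(v)>3:
        n=R.from_euler("xyz",[np.pi,0,v[3]]); print("  turn units",((r.inv()*n).as_rotvec()/.15).round(2)); r=n
    print(a,"shift units",((r.inv().apply(np.array(v[:3])-p))/.025).round(3)); p=np.array(v[:3])
E
python3 d.py .549,-.1875,.245 .549,-.1875,.055 .549,-.1875,.2 .468,-.412,.2 .468,-.412,.065
```

```text
t 1.5 [ 0.1929 -0.5945  0.2453] [-3.142  0.     0.314] F [0.  1.4 0.1] w 0.0854 ff 0.0 q7 [ 1.19  0.52 -0.04  1.6   0.02  1.02 -0.11]
.549,-.1875,.245 shift units [ 1.8573e+01 -1.1088e+01  1.2000e-02]
.549,-.1875,.055 shift units [0.  0.  7.6]
.549,-.1875,.2 shift units [-0.  -0.  -5.8]
.468,-.412,.2 shift units [-5.853  7.542 -0.   ]
.468,-.412,.065 shift units [0.  0.  5.4]
```

play_rows(
  plan=[
    [[0.93, -0.55, 0], [0, 0, 0], -1],
    [[0.93, -0.55, 0], [0, 0, 0], -1],
    [[0.93, -0.55, 0], [0, 0, 0], -1],
    [[0.93, -0.55, 0], [0, 0, 0], -1],
    [[0.93, -0.55, 0], [0, 0, 0], -1],
    [[0.93, -0.55, 0], [0, 0, 0], -1],
    [[0.93, -0.55, 0], [0, 0, 0], -1],
    [[0.93, -0.55, 0], [0, 0, 0], -1],
    [[0.93, -0.55, 0], [0, 0, 0], -1],
    [[0.93, -0.55, 0], [0, 0, 0], -1],
    [[0.93, -0.55, 0], [0, 0, 0], -1],
    [[0.93, -0.55, 0], [0, 0, 0], -1],
    [[0.93, -0.55, 0], [0, 0, 0], -1],
    [[0.93, -0.55, 0], [0, 0, 0], -1],
    [[0.93, -0.55, 0], [0, 0, 0], -1],
    [[0.93, -0.55, 0], [0, 0, 0], -1],
    [[0.93, -0.55, 0], [0, 0, 0], -1],
    [[0.93, -0.55, 0], [0, 0, 0], -1],
    [[0.93, -0.55, 0], [0, 0, 0], -1],
    [[0.93, -0.55, 0], [0, 0, 0], -1],
  ],
)

```text
clock: 4.0
position: [0.5509, -0.1887, 0.2453]
tool_rot: [3.142, -0.0, 0.314]
force: [1.1, 0.5, -0.6]
grip_width: 0.0857
finger_force: 0.0
```

```bash
python3 d.py .549,-.1875,.12 .549,-.1875,.055; python3 -c "
from m import *
for o in pot(): print(o)"
```

```text
t 4.0 [ 0.5509 -0.1887  0.2453] [ 3.142 -0.     0.314] F [ 1.1  0.5 -0.6] w 0.0857 ff 0.0 q7 [ 0.35  0.46 -0.17  1.71  0.09  0.98 -1.11]
.549,-.1875,.12 shift units [-0.057 -0.071  5.014]
.549,-.1875,.055 shift units [-0.  -0.   2.6]
('side', 0.95, array([ 0.548 , -0.1861]), 0.0336, np.float64(0.0815), 148)
```

play_rows(
  plan=[
    [[-0.06, -0.09, 0.95], [0, 0, 0], -1],
    [[0, 0, 0.95], [0, 0, 0], -1],
    [[0, 0, 0.95], [0, 0, 0], -1],
    [[0, 0, 0.95], [0, 0, 0], -1],
    [[0, 0, 0.95], [0, 0, 0], -1],
    [[0, 0, 0.95], [0, 0, 0], -1],
    [[0, 0, 0.95], [0, 0, 0], -1],
    [[0, 0, 0.95], [0, 0, 0], -1],
    [[0, 0, 0], [0, 0, 0], -0.3],
    [[0, 0, 0], [0, 0, 0], 0.5],
    [[0, 0, 0], [0, 0, 0], 1],
    [[0, 0, 0], [0, 0, 0], 1],
    [[0, 0, 0], [0, 0, 0], 1],
    [[0, 0, 0], [0, 0, 0], 1],
    [[0, 0, -0.5], [0, 0, 0], 1],
    [[0, 0, -0.5], [0, 0, 0], 1],
  ],
  newtons=30,
)

```text
clock: 6.2
position: [0.5481, -0.1876, 0.0812]
tool_rot: [-3.141, 0.0, 0.314]
force: [0.1, -0.9, -2.0]
grip_width: 0.0613
finger_force: 33.5
```

```bash
python3 d.py .549,-.1875,.2 .468,-.412,.2 .468,-.412,.062
```

```text
t 6.2 [ 0.5481 -0.1876  0.0812] [-3.141  0.     0.314] F [ 0.1 -0.9 -2. ] w 0.0613 ff 33.54273633565754 q7 [ 0.33  0.67 -0.14  1.84  0.15  0.64 -1.16]
.549,-.1875,.2 shift units [ 3.400e-02  4.000e-03 -4.754e+00]
.468,-.412,.2 shift units [-5.854  7.541 -0.   ]
.468,-.412,.062 shift units [1.00e-03 1.00e-03 5.52e+00]
```

play_rows(
  plan=[
    [[0, 0, -0.8], [0, 0, 0], 1],
    [[0, 0, -0.8], [0, 0, 0], 1],
    [[0, 0, -0.8], [0, 0, 0], 1],
    [[0, 0, -0.8], [0, 0, 0], 1],
    [[-0.49, 0.63, 0], [0, 0, 0], 1],
    [[-0.49, 0.63, 0], [0, 0, 0], 1],
    [[-0.49, 0.63, 0], [0, 0, 0], 1],
    [[-0.49, 0.63, 0], [0, 0, 0], 1],
    [[-0.49, 0.63, 0], [0, 0, 0], 1],
    [[-0.49, 0.63, 0], [0, 0, 0], 1],
    [[-0.49, 0.63, 0], [0, 0, 0], 1],
    [[-0.49, 0.63, 0], [0, 0, 0], 1],
    [[-0.49, 0.63, 0], [0, 0, 0], 1],
    [[-0.49, 0.63, 0], [0, 0, 0], 1],
    [[-0.49, 0.63, 0], [0, 0, 0], 1],
    [[-0.49, 0.63, 0], [0, 0, 0], 1],
    [[0, 0, 0.7], [0, 0, 0], 1],
    [[0, 0, 0.7], [0, 0, 0], 1],
    [[0, 0, 0.7], [0, 0, 0], 1],
    [[0, 0, 0.6], [0, 0, 0], 1],
  ],
)

```text
clock: 8.7
position: [0.4668, -0.4122, 0.0913]
tool_rot: [-3.141, 0.0, 0.315]
force: [0.0, -0.1, -2.4]
grip_width: 0.0608
finger_force: 33.5
```

```bash
python3 d.py .468,-.412,.064 ; python3 -c "
from m import *
for o in pot(): print(o)"
```

```text
t 8.7 [ 0.4668 -0.4122  0.0913] [-3.141  0.     0.315] F [ 0.  -0.1 -2.4] w 0.0608 ff 33.541695362655446 q7 [ 0.72  0.71 -0.14  1.71  0.13  0.73 -0.74]
.468,-.412,.064 shift units [0.05  0.008 1.091]
('top', 0.33, array([0.7185, 0.1505]), 0.0137, np.float64(0.0621), 88)
```

play_rows(
  plan=[
    [[0, 0, 0.4], [0, 0, 0], 1],
    [[0, 0, 0.35], [0, 0, 0], 1],
    [[0, 0, 0.2], [0, 0, 0], 1],
    [[0, 0, 0.1], [0, 0, 0], 1],
    [[0, 0, 0.05], [0, 0, 0], 1],
    [[0, 0, 0], [0, 0, 0], 1],
  ],
)

```text
clock: 9.65
position: [0.4667, -0.4129, 0.0654]
tool_rot: [3.141, -0.0, 0.314]
force: [0.6, 0.4, -3.2]
grip_width: 0.0611
finger_force: 33.7
```

play_rows(
  plan=[
    [[0, 0, 0.08], [0, 0, 0], 1],
    [[0, 0, 0.06], [0, 0, 0], 1],
    [[0, 0, 0], [0, 0, 0], 1],
  ],
)

```text
clock: 10.02
position: [0.4668, -0.4129, 0.0619]
tool_rot: [3.141, -0.0, 0.314]
force: [0.3, 0.6, -1.2]
grip_width: 0.0614
finger_force: 33.7
```

play_rows(
  plan=[
    [[0, 0, 0], [0, 0, 0], 0],
    [[0, 0, 0], [0, 0, 0], -1],
    [[0, 0, 0], [0, 0, 0], -1],
    [[0, 0, 0], [0, 0, 0], -1],
    [[0, 0, 0], [0, 0, 0], -1],
    [[0, 0, -0.5], [0, 0, 0], -1],
    [[0, 0, -0.9], [0, 0, 0], -1],
    [[0, 0, -0.9], [0, 0, 0], -1],
    [[0, 0, -0.9], [0, 0, 0], -1],
    [[0, 0, -0.9], [0, 0, 0], -1],
    [[0, 0, -0.9], [0, 0, 0], -1],
  ],
)

```text
clock: 11.4
position: [0.4667, -0.4129, 0.1885]
tool_rot: [3.141, -0.0, 0.314]
force: [-0.3, 0.1, 1.1]
grip_width: 0.0852
finger_force: 0.0
```

```bash
python3 - <<'E'
from m import *
for o in pot(): print(o)
for n in("top","side"):
    f=grab_frame(n);P=cloud(f); 
    q=P[f["depth"]>0]; q=q[(abs(q[:,0]-.64)<.03)&(abs(q[:,1]+.135)<.08)&(q[:,2]>.08)&(q[:,2]<.098)]
    # rotate to cabinet yaw .052
    c,s=np.cos(.052),np.sin(.052); a=q[:,0]*c+q[:,1]*s; b=-q[:,0]*s+q[:,1]*c
    print(n,np.histogram(a,bins=np.arange(.6,.67,.004)), b.min(),b.max(), np.median(q[:,2]))
E
python3 d.py .63,-.136,.18,1.623 .63,-.136,.085
```

```text
('side', 0.61, array([ 0.4688, -0.4091]), 0.0324, np.float64(0.0879), 111)
top (array([ 0,  0,  0,  0, 48, 84, 68, 28, 13, 12,  9, 11, 11,  7, 66,  0,  0]), array([0.6  , 0.604, 0.608, 0.612, 0.616, 0.62 , 0.624, 0.628, 0.632,
       0.636, 0.64 , 0.644, 0.648, 0.652, 0.656, 0.66 , 0.664, 0.668])) -0.22901854247827086 -0.09098513435697554 0.08914241127746304
side (array([ 0,  0,  0,  0, 28, 67, 52, 21,  9, 13, 11,  9, 12,  9, 75,  0,  0]), array([0.6  , 0.604, 0.608, 0.612, 0.616, 0.62 , 0.624, 0.628, 0.632,
       0.636, 0.64 , 0.644, 0.648, 0.652, 0.656, 0.66 , 0.664, 0.668])) -0.2264487418120076 -0.09009793259244796 0.08960405980022655
t 11.7 [ 0.4664 -0.4126  0.1864] [-3.141  0.     0.314] F [ 0.2 -0.7 -0.5] w 0.0856 ff 0.0 q7 [ 0.73  0.58 -0.15  1.66  0.1   0.91 -0.72]
  turn units [-0.01 -0.   -8.73]
.63,-.136,.18,1.623 shift units [10.708  7.111  0.255]
.63,-.136,.085 shift units [ 0.  -0.   3.8]
```

play_rows(
  plan=[
    [[0, 0, 0], [0, 0, -0.97], -0.5],
    [[0, 0, 0], [0, 0, -0.97], 0],
    [[0, 0, 0], [0, 0, -0.97], 0.4],
    [[0, 0, 0], [0, 0, -0.97], 0.4],
    [[0, 0, 0], [0, 0, -0.97], 0.4],
    [[0, 0, 0], [0, 0, -0.97], 0.4],
    [[0, 0, 0], [0, 0, -0.97], 0.4],
    [[0, 0, 0], [0, 0, -0.97], 0.4],
    [[0, 0, 0], [0, 0, -0.97], 0.4],
  ],
)

```text
clock: 12.82
position: [0.4664, -0.4126, 0.186]
tool_rot: [-3.141, -0.001, 1.628]
force: [0.0, -0.1, -0.9]
grip_width: 0.0255
finger_force: 0.0
```

play_rows(
  plan=[
    [[0.89, 0.59, 0], [0, 0, 0], 0.4],
    [[0.89, 0.59, 0], [0, 0, 0], 0.4],
    [[0.89, 0.59, 0], [0, 0, 0], 0.4],
    [[0.89, 0.59, 0], [0, 0, 0], 0.4],
    [[0.89, 0.59, 0], [0, 0, 0], 0.4],
    [[0.89, 0.59, 0], [0, 0, 0], 0.4],
    [[0.89, 0.59, 0], [0, 0, 0], 0.4],
    [[0.89, 0.59, 0], [0, 0, 0], 0.4],
    [[0.89, 0.59, 0], [0, 0, 0], 0.4],
    [[0.89, 0.59, 0], [0, 0, 0], 0.4],
    [[0.89, 0.59, 0], [0, 0, 0], 0.4],
    [[0.89, 0.59, 0], [0, 0, 0], 0.4],
    [[0, 0, 0], [0, 0, 0], 0.4],
  ],
)

```text
clock: 14.45
position: [0.6299, -0.1345, 0.186]
tool_rot: [-3.141, -0.001, 1.626]
force: [-0.3, -1.0, 0.4]
grip_width: 0.0255
finger_force: 0.0
```

```bash
python3 d.py .6315,-.1364,.12,1.623 .6315,-.1364,.082; python3 -c "
from m import *
for o in pot(): print(o)"
```

```text
t 14.45 [ 0.6299 -0.1345  0.186 ] [-3.141e+00 -1.000e-03  1.626e+00] F [-0.3 -1.   0.4] w 0.0255 ff 0.0 q7 [ 0.44  0.65 -0.49  1.58  0.35  0.99 -0.11]
  turn units [-0.   -0.01  0.02]
.6315,-.1364,.12,1.623 shift units [-0.08   0.061  2.641]
.6315,-.1364,.082 shift units [ 0.   -0.    1.52]
('side', 0.56, array([ 0.4694, -0.4095]), 0.0339, np.float64(0.0872), 135)
```

play_rows(
  plan=[
    [[-0.08, 0.06, 0.8], [0, 0, 0], 0.4],
    [[0, 0, 0.8], [0, 0, 0], 0.4],
    [[0, 0, 0.8], [0, 0, 0], 0.4],
    [[0, 0, 0.7], [0, 0, 0], 0.4],
    [[0, 0, 0.6], [0, 0, 0], 0.4],
    [[0, 0, 0.46], [0, 0, 0], 0.4],
    [[0, 0, 0], [0, 0, 0], 0.4],
    [[0, 0, 0], [0, 0, 0], 1],
    [[0, 0, 0], [0, 0, 0], 1],
    [[0, 0, 0], [0, 0, 0], 1],
    [[0, 0, 0], [0, 0, 0], 1],
  ],
  newtons=40,
)

```text
clock: 16.02
position: [0.6314, -0.1388, 0.0833]
tool_rot: [3.141, 0.0, 1.623]
force: [0.0, 0.8, 5.0]
grip_width: 0.0095
finger_force: 39.6
```

play_rows(
  plan=[
    [[0, -0.2, 0], [0, 0, 0], 1],
    [[0, -0.4, 0], [0, 0, 0], 1],
    [[0, -0.5, 0], [0, 0, 0], 1],
    [[0, -0.5, 0], [0, 0, 0], 1],
    [[0, -0.5, 0], [0, 0, 0], 1],
    [[0, -0.5, 0], [0, 0, 0], 1],
    [[0, -0.5, 0], [0, 0, 0], 1],
    [[0, -0.5, 0], [0, 0, 0], 1],
    [[0, -0.5, 0], [0, 0, 0], 1],
    [[0, -0.5, 0], [0, 0, 0], 1],
    [[0, -0.5, 0], [0, 0, 0], 1],
    [[0, -0.5, 0], [0, 0, 0], 1],
    [[0, -0.5, 0], [0, 0, 0], 1],
    [[0, -0.4, 0], [0, 0, 0], 1],
    [[0, 0, 0], [0, 0, 0], 1],
  ],
)

```text
clock: 17.9
position: [0.469, -0.1473, 0.0833]
tool_rot: [3.14, 0.0, 1.623]
force: [1.8, 2.1, 7.4]
grip_width: 0.0094
finger_force: 41.2
```

play_rows(
  plan=[
    [[0, 0, 0], [0, 0, 0], 0.3],
    [[0, 0, 0], [0, 0, 0], 0.3],
    [[0, 0, 0], [0, 0, 0], 0.3],
    [[0, 0, -0.5], [0, 0, 0], 0.3],
    [[0, 0, -0.9], [0, 0, 0], 0.3],
    [[0, 0, -0.9], [0, 0, 0], 0.4],
    [[0, 0, -0.9], [0, 0, 0], 0.4],
    [[0, 0, -0.9], [0, 0, 0], 0.4],
    [[0.9, 0, 0], [0, 0, -0.95], 0.5],
    [[0, 0, 0], [0, 0, -0.95], 0.5],
    [[0, 0, 0], [0, 0, -0.95], 0.5],
    [[0, 0, 0], [0, 0, -0.95], 0.5],
    [[0, 0, 0], [0, 0, -0.95], 0.5],
    [[0, 0, 0], [0, 0, -0.95], 0.5],
    [[0, 0, 0], [0, 0, -0.95], 0.5],
    [[0, 0, 0], [0, 0, -0.95], 0.5],
    [[0, 0, 0], [0, 0, -0.95], 0.5],
    [[0, 0, 0], [0, 0, -0.95], 0.5],
    [[0, 0, 0], [0, 0, -0.95], 0.5],
  ],
)

```text
clock: 20.27
position: [0.4675, -0.1251, 0.1861]
tool_rot: [-3.141, 0.0, -3.088]
force: [-0.4, 0.6, -0.7]
grip_width: 0.0211
finger_force: 0.0
```

```bash
python3 d.py .5225,.3695,.187,-3.0885 .5225,.3695,.068
python3 - <<'E'
from m import *
for o in pot(): print(o)
for n in("top","side"):
    f=grab_frame(n);save(f,n+"1.png");P=cloud(f);np.save(n+"1.npy",np.where(f["depth"][...,None]>0,P,np.nan))
E
```

```text
t 20.275 [ 0.4675 -0.1251  0.1861] [-3.141  0.    -3.088] F [-0.4  0.6 -0.7] w 0.0211 ff 0.0 q7 [ 0.84  0.53 -0.93  1.99  0.55  0.9   1.24]
  turn units [-0.  0.  0.]
.5225,.3695,.187,-3.0885 shift units [-3.246 19.638 -0.037]
.5225,.3695,.068 shift units [-0.   -0.    4.76]
```

View pics/top1.png

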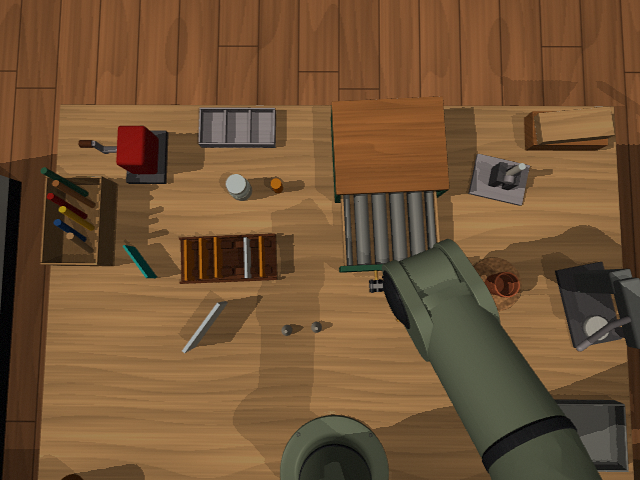

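Run:
```python
import numpy as np
for n in("top","side"):
    P=np.load(n+"1.npy").reshape(-1,3);P=P[~np.isnan(P[:,0])]
    c,s=np.cos(.052),np.sin(.052); a=P[:,0]*c+P[:,1]*s; b=-P[:,0]*s+P[:,1]*c; z=P[:,2]
    m=(a>.52)&(a<.64)&(b>-.3)&(b<-.03)&(z<.075)
    print(n)
    for lo,hi in((.53,.58),(.58,.63)):
        k=m&(a>lo)&(a<hi); bins=np.arange(-.300,-.03,.004); i=np.digitize(b[k],bins)
        print([(round(bins[j-1]+.002,3),round(np.median(z[k][i==j])*1000)) for j in range(1,len(bins)) if (i==j).any()])
    k=(b>-.25)&(b<-.08)&(a>.44)&(a<.52)&(z>.098)&(z<.115)
    print("front top a", np.percentile(a[k],[2,50,98]),k.sum())
    k=(b>-.25)&(b<-.08)&(a>.62)&(a<.9)&(z>.115)&(z<.128)
    print("cab front edge",np.percentile(a[k],[1,50,99]), np.percentile(b[(a>.7)&(a<.85)&(z>.115)&(z<.128)],[1,99]))
```

```text
top
[(np.float64(-0.29), 55), (np.float64(-0.286), 54), (np.float64(-0.282), 49), (np.float64(-0.278), 49), (np.float64(-0.274), 50), (np.float64(-0.27), 43), (np.float64(-0.266), 19), (np.float64(-0.262), 19), (np.float64(-0.258), 44), (np.float64(-0.254), 51), (np.float64(-0.25), 55), (np.float64(-0.246), 58), (np.float64(-0.242), 59), (np.float64(-0.238), 59), (np.float64(-0.234), 58), (np.float64(-0.23), 57), (np.float64(-0.226), 52), (np.float64(-0.222), 32), (np.float64(-0.218), 19), (np.float64(-0.214), 20), (np.float64(-0.21), 48), (np.float64(-0.206), 52), (np.float64(-0.202), 56), (np.float64(-0.198), 58), (np.float64(-0.194), 59), (np.float64(-0.19), 59), (np.float64(-0.186), 58), (np.float64(-0.182), 54), (np.float64(-0.178), 46), (np.float64(-0.174), 18), (np.float64(-0.17), 18), (np.float64(-0.166), 23), (np.float64(-0.162), 50), (np.float64(-0.158), 55), (np.float64(-0.154), 58), (np.float64(-0.15), 58), (np.float64(-0.146), 59), (np.float64(-0.142), 58), (np.float64(-0.138), 56), (np.float64(-0.134), 52), (np.float64(-0.13), 35), (np.float64(-0.126), 17), (np.float64(
[... 4743 characters left out ...]
134), 53), (np.float64(-0.13), 48), (np.float64(-0.126), 46), (np.float64(-0.114), 53), (np.float64(-0.11), 57), (np.float64(-0.106), 58), (np.float64(-0.102), 60), (np.float64(-0.098), 60), (np.float64(-0.094), 58), (np.float64(-0.09), 56), (np.float64(-0.086), 49), (np.float64(-0.082), 43), (np.float64(-0.078), 41), (np.float64(-0.07), 48), (np.float64(-0.066), 50), (np.float64(-0.062), 50), (np.float64(-0.058), 1), (np.float64(-0.054), 21), (np.float64(-0.05), 35), (np.float64(-0.046), 29), (np.float64(-0.042), 1), (np.float64(-0.038), 1), (np.float64(-0.034), 0)]
front top a [0.49509019 0.50179038 0.50879821] 294
cab front edge [0.67995706 0.78685468 0.89734361] [-0.29970336  0.54384034]
```

play_rows(
  plan=[
    [[-0.16, 0.98, 0], [0, 0, 0], 0.5],
    [[-0.16, 0.98, 0], [0, 0, 0], 0.5],
    [[-0.16, 0.98, 0], [0, 0, 0], 0.5],
    [[-0.16, 0.98, 0], [0, 0, 0], 0.5],
    [[-0.16, 0.98, 0], [0, 0, 0], 0.5],
    [[-0.16, 0.98, 0], [0, 0, 0], 0.5],
    [[-0.16, 0.98, 0], [0, 0, 0], 0.5],
    [[-0.16, 0.98, 0], [0, 0, 0], 0.5],
    [[-0.16, 0.98, 0], [0, 0, 0], 0.5],
    [[-0.16, 0.98, 0], [0, 0, 0], 0.5],
    [[-0.16, 0.98, 0], [0, 0, 0], 0.5],
    [[-0.16, 0.98, 0], [0, 0, 0], 0.5],
    [[-0.16, 0.98, 0], [0, 0, 0], 0.5],
    [[-0.16, 0.98, 0], [0, 0, 0], 0.5],
    [[-0.16, 0.98, 0], [0, 0, 0], 0.5],
    [[-0.16, 0.98, 0], [0, 0, 0], 0.5],
    [[-0.16, 0.98, 0], [0, 0, 0], 0.5],
    [[-0.16, 0.98, 0], [0, 0, 0], 0.5],
    [[-0.16, 0.98, 0], [0, 0, 0], 0.5],
    [[-0.16, 0.98, 0], [0, 0, 0], 0.5],
  ],
)

```text
clock: 23.08
position: [0.5234, 0.3693, 0.1854]
tool_rot: [-3.141, 0.0, -3.094]
force: [-0.3, 0.2, 0.1]
grip_width: 0.0214
finger_force: 0.0
```

```bash
python3 d.py .5225,.3695,.187,-3.0885 .5225,.3695,.068; python3 -c "
from m import *
for o in pot(): print(o)"
```

```text
t 23.075 [0.5234 0.3693 0.1854] [-3.141  0.    -3.094] F [-0.3  0.2  0.1] w 0.0214 ff 0.0 q7 [-0.18  0.75 -0.86  1.58  0.61  1.1   0.43]
  turn units [-0.    0.   -0.04]
.5225,.3695,.187,-3.0885 shift units [ 0.035  0.011 -0.065]
.5225,.3695,.068 shift units [-0.   -0.    4.76]
('top', 0.8, array([ 0.4697, -0.4121]), 0.0321, np.float64(0.0871), 158)
```

play_rows(
  plan=[
    [[0.03, 0.01, 0.9], [0, 0, 0], 0.5],
    [[0, 0, 0.9], [0, 0, 0], 0.5],
    [[0, 0, 0.9], [0, 0, 0], 0.5],
    [[0, 0, 0.8], [0, 0, 0], 0.5],
    [[0, 0, 0.7], [0, 0, 0], 0.5],
    [[0, 0, 0.5], [0, 0, 0], 0.5],
    [[0, 0, 0], [0, 0, 0], 0.5],
    [[0, 0, 0], [0, 0, 0], 1],
    [[0, 0, 0], [0, 0, 0], 1],
    [[0, 0, 0], [0, 0, 0], 1],
    [[0, 0, 0], [0, 0, 0], 1],
  ],
  newtons=30,
)

```text
clock: 24.65
position: [0.523, 0.3688, 0.0684]
tool_rot: [3.141, 0.001, -3.093]
force: [-0.7, 0.1, 6.2]
grip_width: 0.0051
finger_force: 35.7
```

play_rows(
  plan=[
    [[0, 0, -0.6], [0, 0, 0], 1],
    [[0, 0, -0.8], [0, 0, 0], 1],
    [[0, 0, -0.8], [0, 0, 0], 1],
    [[0, 0, -0.8], [0, 0, 0], 1],
    [[0, 0, -0.9], [0, 0, 0], 1],
    [[0, 0, -0.8], [0, 0, 0], 1],
  ],
)

```text
clock: 25.4
position: [0.5227, 0.3687, 0.1871]
tool_rot: [3.141, 0.0, -3.092]
force: [-0.5, -0.1, -1.2]
grip_width: 0.0055
finger_force: 34.7
```

```bash
python3 d.py .5824,-.1855,.187 .5824,-.1855,.077
```

```text
t 25.4 [0.5227 0.3687 0.1871] [ 3.141  0.    -3.092] F [-0.5 -0.1 -1.2] w 0.0055 ff 34.70231652259827 q7 [-0.17  0.74 -0.86  1.58  0.61  1.1   0.43]
.5824,-.1855,.187 shift units [-1.2940e+00 -2.2258e+01 -2.0000e-03]
.5824,-.1855,.077 shift units [ 2.0e-03 -1.0e-03  4.4e+00]
```

play_rows(
  plan=[
    [[-0.06, -0.97, 0], [0, 0, 0], 1],
    [[-0.06, -0.97, 0], [0, 0, 0], 1],
    [[-0.06, -0.97, 0], [0, 0, 0], 1],
    [[-0.06, -0.97, 0], [0, 0, 0], 1],
    [[-0.06, -0.97, 0], [0, 0, 0], 1],
    [[-0.06, -0.97, 0], [0, 0, 0], 1],
    [[-0.06, -0.97, 0], [0, 0, 0], 1],
    [[-0.06, -0.97, 0], [0, 0, 0], 1],
    [[-0.06, -0.97, 0], [0, 0, 0], 1],
    [[-0.06, -0.97, 0], [0, 0, 0], 1],
    [[-0.06, -0.97, 0], [0, 0, 0], 1],
    [[-0.06, -0.97, 0], [0, 0, 0], 1],
    [[-0.06, -0.97, 0], [0, 0, 0], 1],
    [[-0.06, -0.97, 0], [0, 0, 0], 1],
    [[-0.06, -0.97, 0], [0, 0, 0], 1],
    [[-0.06, -0.97, 0], [0, 0, 0], 1],
    [[-0.06, -0.97, 0], [0, 0, 0], 1],
    [[-0.06, -0.97, 0], [0, 0, 0], 1],
    [[-0.06, -0.97, 0], [0, 0, 0], 1],
  ],
)

```text
clock: 27.78
position: [0.5739, -0.091, 0.186]
tool_rot: [-3.141, 0.0, -3.092]
force: [0.2, -0.7, -0.8]
grip_width: 0.0053
finger_force: 34.7
```

play_rows(
  plan=[
    [[-0.05, -0.96, 0], [0, 0, 0], 1],
    [[-0.05, -0.96, 0], [0, 0, 0], 1],
    [[-0.05, -0.96, 0], [0, 0, 0], 1],
    [[-0.05, -0.96, 0], [0, 0, 0], 1],
    [[0, 0, 0], [0, 0, 0], 1],
  ],
)

```text
clock: 28.4
position: [0.5834, -0.1877, 0.1856]
tool_rot: [-3.141, -0.0, -3.095]
force: [0.2, 0.8, -0.5]
grip_width: 0.0052
finger_force: 34.7
```

```bash
cat > pn.py <<'E'
from m import *
import sys
# panel held: its line in cabinet coords; args: b range lo hi, z lo hi
def seen(blo,bhi,zlo,zhi,alo=.50,ahi=.66):
    c,s=np.cos(.052),np.sin(.052)
    for n in("top","side"):
        f=grab_frame(n);P=cloud(f);x=f["pixels"].astype(int)
        am=(f["depth"]>0)&(x[...,0]>1.6*x[...,2])&(x[...,0]-x[...,1]>25)&(x[...,0]>110)
        q=P[am]; a=q[:,0]*c+q[:,1]*s;b=-q[:,0]*s+q[:,1]*c
        k=(a>alo)&(a<ahi)&(b>blo)&(b<bhi)&(q[:,2]>zlo)&(q[:,2]<zhi)
        if k.sum()<10: print(n,"few",k.sum());continue
        a,b,z=a[k],b[k],q[k,2]
        L=np.polyfit(a,b,1); print(n,k.sum(),"a",a.min().round(3),a.max().round(3),"b",np.percentile(b,[5,50,95]).round(4),"slope",L[0].round(3),"z",np.percentile(z,[2,98]).round(3))
if __name__=="__main__": seen(*map(float,sys.argv[1:5]))
E
python3 d.py .5824,-.1855,.187 .5824,-.1855,.077; python3 pn.py -.24 -.19 .1 .22
```

```text
t 28.4 [ 0.5834 -0.1877  0.1856] [-3.141 -0.    -3.095] F [ 0.2  0.8 -0.5] w 0.0052 ff 34.704349637031555 q7 [ 0.77  0.71 -0.87  1.66  0.6   1.06  1.34]
.5824,-.1855,.187 shift units [ 0.034  0.091 -0.055]
.5824,-.1855,.077 shift units [-1.0e-03  2.0e-03  4.4e+00]
top 69 a 0.525 0.622 b [-0.2208 -0.216  -0.215 ] slope 0.02 z [0.127 0.196]
side 955 a 0.523 0.624 b [-0.2169 -0.2132 -0.2097] slope -0.003 z [0.129 0.195]
```

play_rows(
  plan=[
    [[0.03, 0.06, 0.8], [0, 0, 0], 1],
    [[0, 0, 0.8], [0, 0, 0], 1],
    [[0, 0, 0.7], [0, 0, 0], 1],
    [[0, 0, 0.5], [0, 0, 0], 1],
    [[0, 0, 0.4], [0, 0, 0], 1],
    [[0, 0, 0.4], [0, 0, 0], 1],
    [[0, 0, 0.3], [0, 0, 0], 1],
    [[0, 0, 0.3], [0, 0, 0], 1],
    [[0, 0, 0.14], [0, 0, 0], 1],
    [[0, 0, 0], [0, 0, 0], 1],
  ],
)

```text
clock: 29.75
position: [0.5828, -0.1843, 0.0768]
tool_rot: [3.142, 0.0, -3.092]
force: [-0.7, 0.5, -0.9]
grip_width: 0.0049
finger_force: 34.8
```

Little contact force and fully in. Release and lift.

play_rows(
  plan=[
    [[0, 0, 0], [0, 0, 0], 0.7],
    [[0, 0, 0], [0, 0, 0], 0.55],
    [[0, 0, 0], [0, 0, 0], 0.5],
    [[0, 0, -0.4], [0, 0, 0], 0.5],
    [[0, 0, -0.8], [0, 0, 0], 0.5],
    [[0, 0, -0.8], [0, 0, 0], 0.5],
    [[0, 0, -0.8], [0, 0, 0], 0.5],
    [[0, 0, -0.8], [0, 0, 0], 0.5],
    [[0, 0, -0.8], [0, 0, 0], 0.5],
    [[0, 0, 0], [0, 0, 0], 0.5],
  ],
)

```text
clock: 31.0
position: [0.5833, -0.1845, 0.1887]
tool_rot: [-3.141, 0.002, -3.093]
force: [-0.2, 0.5, -0.9]
grip_width: 0.0211
finger_force: 0.0
```

```bash
python3 d.py .5275,.333,.187 .5275,.333,.068; python3 pn.py -.24 -.19 .065 .1; python3 -c "
from m import *
for o in pot(): print(o)"
```

```text
t 31.0 [ 0.5833 -0.1845  0.1887] [-3.141e+00  2.000e-03 -3.093e+00] F [-0.2  0.5 -0.9] w 0.0211 ff 0.0 q7 [ 0.77  0.7  -0.87  1.66  0.6   1.06  1.34]
.5275,.333,.187 shift units [ 1.217 20.783  0.046]
.5275,.333,.068 shift units [1.00e-02 4.00e-03 4.76e+00]
top 97 a 0.524 0.621 b [-0.2172 -0.2134 -0.2114] slope 0.004 z [0.068 0.088]
side 328 a 0.523 0.622 b [-0.2163 -0.2113 -0.2076] slope -0.004 z [0.066 0.088]
('side', 0.67, array([ 0.4673, -0.41  ]), 0.0341, np.float64(0.087), 139)
```

play_rows(
  plan=[
    [[0.06, 0.99, 0], [0, 0, 0], 0.5],
    [[0.06, 0.99, 0], [0, 0, 0], 0.5],
    [[0.06, 0.99, 0], [0, 0, 0], 0.5],
    [[0.06, 0.99, 0], [0, 0, 0], 0.5],
    [[0.06, 0.99, 0], [0, 0, 0], 0.5],
    [[0.06, 0.99, 0], [0, 0, 0], 0.5],
    [[0.06, 0.99, 0], [0, 0, 0], 0.5],
    [[0.06, 0.99, 0], [0, 0, 0], 0.5],
    [[0.06, 0.99, 0], [0, 0, 0], 0.5],
    [[0.06, 0.99, 0], [0, 0, 0], 0.5],
    [[0.06, 0.99, 0], [0, 0, 0], 0.5],
    [[0.06, 0.99, 0], [0, 0, 0], 0.5],
    [[0.06, 0.99, 0], [0, 0, 0], 0.5],
    [[0.06, 0.99, 0], [0, 0, 0], 0.5],
    [[0.06, 0.99, 0], [0, 0, 0], 0.5],
    [[0.06, 0.99, 0], [0, 0, 0], 0.5],
    [[0.06, 0.99, 0], [0, 0, 0], 0.5],
    [[0.06, 0.99, 0], [0, 0, 0], 0.5],
    [[0.06, 0.98, 0], [0, 0, 0], 0.5],
  ],
)

```text
clock: 33.67
position: [0.5308, 0.2845, 0.1864]
tool_rot: [-3.141, -0.001, -3.092]
force: [-0.3, -0.0, 0.2]
grip_width: 0.0215
finger_force: 0.0
```

play_rows(
  plan=[
    [[0.06, 0.98, 0], [0, 0, 0], 0.5],
    [[0.02, 0.98, 0], [0, 0, 0], 0.5],
    [[0, 0, 0], [0, 0, 0], 0.5],
    [[0, 0, 0], [0, 0, 0], 0.5],
  ],
)

```text
clock: 34.17
position: [0.5267, 0.3319, 0.1864]
tool_rot: [-3.141, -0.001, -3.093]
force: [0.2, -0.6, -0.5]
grip_width: 0.0209
finger_force: 0.0
```

```bash
python3 d.py .5275,.333,.187 .5275,.333,.068
```

```text
t 34.175 [0.5267 0.3319 0.1864] [-3.141e+00 -1.000e-03 -3.093e+00] F [ 0.2 -0.6 -0.5] w 0.0209 ff 0.0 q7 [-0.11  0.72 -0.87  1.63  0.61  1.08  0.47]
.5275,.333,.187 shift units [-0.034  0.041 -0.025]
.5275,.333,.068 shift units [-2.00e-03  3.00e-03  4.76e+00]
```

play_rows(
  plan=[
    [[-0.03, 0.04, 0.9], [0, 0, 0], 0.5],
    [[0, 0, 0.9], [0, 0, 0], 0.5],
    [[0, 0, 0.9], [0, 0, 0], 0.5],
    [[0, 0, 0.8], [0, 0, 0], 0.5],
    [[0, 0, 0.7], [0, 0, 0], 0.5],
    [[0, 0, 0.53], [0, 0, 0], 0.5],
    [[0, 0, 0], [0, 0, 0], 0.5],
    [[0, 0, 0], [0, 0, 0], 1],
    [[0, 0, 0], [0, 0, 0], 1],
    [[0, 0, 0], [0, 0, 0], 1],
    [[0, 0, 0], [0, 0, 0], 1],
  ],
)

```text
clock: 35.55
position: [0.5277, 0.3337, 0.0691]
tool_rot: [3.141, 0.001, -3.092]
force: [0.3, -1.0, 6.1]
grip_width: 0.0051
finger_force: 36.4
```

play_rows(
  plan=[
    [[0, 0, -0.6], [0, 0, 0], 1],
    [[0, 0, -0.8], [0, 0, 0], 1],
    [[0, 0, -0.8], [0, 0, 0], 1],
    [[0, 0, -0.8], [0, 0, 0], 1],
    [[0, 0, -0.9], [0, 0, 0], 1],
    [[0, 0, -0.8], [0, 0, 0], 1],
  ],
)

```text
clock: 36.3
position: [0.5275, 0.3336, 0.1878]
tool_rot: [3.141, 0.0, -3.092]
force: [0.0, -0.5, -0.1]
grip_width: 0.0051
finger_force: 35.4
```

```bash
python3 d.py .58,-.1396,.187
```

```text
t 36.3 [0.5275 0.3336 0.1878] [ 3.141  0.    -3.092] F [ 0.  -0.5 -0.1] w 0.0051 ff 35.42584955692291 q7 [-0.11  0.72 -0.87  1.63  0.61  1.08  0.47]
.58,-.1396,.187 shift units [ -1.168 -19.01    0.028]
```

play_rows(
  plan=[
    [[-0.06, -1, 0], [0, 0, 0], 1],
    [[-0.06, -1, 0], [0, 0, 0], 1],
    [[-0.06, -1, 0], [0, 0, 0], 1],
    [[-0.06, -1, 0], [0, 0, 0], 1],
    [[-0.06, -1, 0], [0, 0, 0], 1],
    [[-0.06, -1, 0], [0, 0, 0], 1],
    [[-0.06, -1, 0], [0, 0, 0], 1],
    [[-0.06, -1, 0], [0, 0, 0], 1],
    [[-0.06, -1, 0], [0, 0, 0], 1],
    [[-0.06, -1, 0], [0, 0, 0], 1],
    [[-0.06, -1, 0], [0, 0, 0], 1],
    [[-0.06, -1, 0], [0, 0, 0], 1],
    [[-0.06, -1, 0], [0, 0, 0], 1],
    [[-0.06, -1, 0], [0, 0, 0], 1],
    [[-0.06, -1, 0], [0, 0, 0], 1],
    [[-0.06, -1, 0], [0, 0, 0], 1],
    [[-0.06, -1, 0], [0, 0, 0], 1],
    [[-0.06, -1, 0], [0, 0, 0], 1],
    [[-0.06, -1, 0], [0, 0, 0], 1],
    [[0, 0, 0], [0, 0, 0], 1],
  ],
)

```text
clock: 38.8
position: [0.5792, -0.1415, 0.1864]
tool_rot: [-3.141, -0.0, -3.095]
force: [-0.3, 0.8, -1.0]
grip_width: 0.0053
finger_force: 35.5
```

play_rows(
  plan=[
    [[0, 0, 0], [0, 0, 0], 1],
  ],
)

```text
clock: 38.92
position: [0.5792, -0.1389, 0.1865]
tool_rot: [3.141, 0.0, -3.092]
force: [-0.5, 0.1, -0.1]
grip_width: 0.0054
finger_force: 35.5
```

```bash
python3 d.py .58,-.1396,.187 .58,-.1396,.077; python3 pn.py -.195 -.145 .1 .22
```

```text
t 38.925 [ 0.5792 -0.1389  0.1865] [ 3.141  0.    -3.092] F [-0.5  0.1 -0.1] w 0.0054 ff 35.45113563537598 q7 [ 0.72  0.68 -0.88  1.71  0.6   1.04  1.25]
.58,-.1396,.187 shift units [-0.03  -0.031 -0.02 ]
.58,-.1396,.077 shift units [ 1.0e-03 -1.0e-03  4.4e+00]
top 51 a 0.523 0.562 b [-0.1718 -0.168  -0.166 ] slope 0.042 z [0.136 0.196]
side 975 a 0.521 0.621 b [-0.1688 -0.1653 -0.1621] slope 0.001 z [0.13  0.195]
```

play_rows(
  plan=[
    [[-0.03, -0.04, 0.8], [0, 0, 0], 1],
    [[0, 0, 0.8], [0, 0, 0], 1],
    [[0, 0, 0.7], [0, 0, 0], 1],
    [[0, 0, 0.5], [0, 0, 0], 1],
    [[0, 0, 0.4], [0, 0, 0], 1],
    [[0, 0, 0.4], [0, 0, 0], 1],
    [[0, 0, 0.3], [0, 0, 0], 1],
    [[0, 0, 0.3], [0, 0, 0], 1],
    [[0, 0, 0.18], [0, 0, 0], 1],
    [[0, 0, 0], [0, 0, 0], 1],
  ],
)

```text
clock: 40.28
position: [0.5808, -0.1403, 0.0771]
tool_rot: [-3.141, 0.002, -3.092]
force: [0.7, -0.7, 4.3]
grip_width: 0.0053
finger_force: 36.2
```

play_rows(
  plan=[
    [[0, 0, 0], [0, 0, 0], 0.7],
    [[0, 0, 0], [0, 0, 0], 0.55],
    [[0, 0, 0], [0, 0, 0], 0.5],
    [[0, 0, -0.4], [0, 0, 0], 0.5],
    [[0, 0, -0.8], [0, 0, 0], 0.5],
    [[0, 0, -0.8], [0, 0, 0], 0.5],
    [[0, 0, -0.8], [0, 0, 0], 0.5],
    [[0, 0, -0.8], [0, 0, 0], 0.5],
    [[0, 0, -0.8], [0, 0, 0], 0.5],
    [[0, 0, 0], [0, 0, 0], 0.5],
  ],
)

```text
clock: 41.52
position: [0.5806, -0.1405, 0.1884]
tool_rot: [-3.141, 0.002, -3.093]
force: [0.2, 0.6, -0.5]
grip_width: 0.0214
finger_force: 0.0
```

```bash
python3 d.py .5305,.296,.187 .5305,.296,.068; python3 pn.py -.195 -.145 .065 .1; python3 -c "
from m import *
for o in pot(): print(o)"
```

```text
t 41.525 [ 0.5806 -0.1405  0.1884] [-3.141e+00  2.000e-03 -3.093e+00] F [ 0.2  0.6 -0.5] w 0.0214 ff 0.0 q7 [ 0.72  0.68 -0.88  1.7   0.6   1.04  1.26]
.5305,.296,.187 shift units [ 1.148 17.537  0.04 ]
.5305,.296,.068 shift units [1.00e-02 3.00e-03 4.76e+00]
top 82 a 0.524 0.622 b [-0.1731 -0.1693 -0.1678] slope 0.011 z [0.067 0.088]
side 341 a 0.523 0.622 b [-0.1727 -0.1676 -0.1638] slope 0.0 z [0.065 0.088]
('top', 0.44, array([0.5297, 0.2943]), 0.0495, np.float64(0.0779), 113)
('side', 0.66, array([ 0.4692, -0.4109]), 0.0339, np.float64(0.0875), 125)
```

Good. Third panel.

play_rows(
  plan=[
    [[0.07, 0.98, 0], [0, 0, 0], 0.5],
    [[0.07, 0.98, 0], [0, 0, 0], 0.5],
    [[0.07, 0.98, 0], [0, 0, 0], 0.5],
    [[0.07, 0.98, 0], [0, 0, 0], 0.5],
    [[0.07, 0.98, 0], [0, 0, 0], 0.5],
    [[0.07, 0.98, 0], [0, 0, 0], 0.5],
    [[0.07, 0.98, 0], [0, 0, 0], 0.5],
    [[0.07, 0.98, 0], [0, 0, 0], 0.5],
    [[0.07, 0.98, 0], [0, 0, 0], 0.5],
    [[0.06, 0.98, 0], [0, 0, 0], 0.5],
    [[0.06, 0.98, 0], [0, 0, 0], 0.5],
    [[0.06, 0.98, 0], [0, 0, 0], 0.5],
    [[0.06, 0.98, 0], [0, 0, 0], 0.5],
    [[0.06, 0.98, 0], [0, 0, 0], 0.5],
    [[0.06, 0.98, 0], [0, 0, 0], 0.5],
    [[0.06, 0.98, 0], [0, 0, 0], 0.5],
    [[0.06, 0.98, 0], [0, 0, 0], 0.5],
    [[0.06, 0.88, 0], [0, 0, 0], 0.5],
    [[0, 0, 0], [0, 0, 0], 0.5],
    [[0, 0, 0], [0, 0, 0], 0.5],
  ],
)

```text
clock: 44.32
position: [0.5293, 0.2954, 0.1862]
tool_rot: [-3.141, -0.0, -3.093]
force: [0.2, 0.0, -0.6]
grip_width: 0.0213
finger_force: 0.0
```

```bash
python3 d.py .5305,.296,.187 .5305,.296,.068
```

```text
t 44.325 [0.5293 0.2954 0.1862] [-3.141 -0.    -3.093] F [ 0.2  0.  -0.6] w 0.0213 ff 0.0 q7 [-0.04  0.7  -0.87  1.68  0.6   1.06  0.51]
.5305,.296,.187 shift units [-0.048  0.02  -0.033]
.5305,.296,.068 shift units [-2.00e-03  3.00e-03  4.76e+00]
```

play_rows(
  plan=[
    [[-0.05, 0.02, 0.9], [0, 0, 0], 0.5],
    [[0, 0, 0.9], [0, 0, 0], 0.5],
    [[0, 0, 0.9], [0, 0, 0], 0.5],
    [[0, 0, 0.8], [0, 0, 0], 0.5],
    [[0, 0, 0.7], [0, 0, 0], 0.5],
    [[0, 0, 0.52], [0, 0, 0], 0.5],
    [[0, 0, 0], [0, 0, 0], 0.5],
    [[0, 0, 0], [0, 0, 0], 1],
    [[0, 0, 0], [0, 0, 0], 1],
    [[0, 0, 0], [0, 0, 0], 1],
    [[0, 0, 0], [0, 0, 0], 1],
  ],
)

```text
clock: 45.7
position: [0.5308, 0.2968, 0.0691]
tool_rot: [3.141, 0.001, -3.093]
force: [-0.1, -0.0, 5.9]
grip_width: 0.0052
finger_force: 35.6
```

play_rows(
  plan=[
    [[0, 0, -0.6], [0, 0, 0], 1],
    [[0, 0, -0.8], [0, 0, 0], 1],
    [[0, 0, -0.8], [0, 0, 0], 1],
    [[0, 0, -0.8], [0, 0, 0], 1],
    [[0, 0, -0.9], [0, 0, 0], 1],
    [[0, 0, -0.8], [0, 0, 0], 1],
  ],
)

```text
clock: 46.45
position: [0.5305, 0.2967, 0.1878]
tool_rot: [3.141, 0.0, -3.092]
force: [0.3, 0.2, -1.0]
grip_width: 0.0052
finger_force: 34.6
```

```bash
python3 d.py .5776,-.0936,.187
```

```text
t 46.45 [0.5305 0.2967 0.1878] [ 3.141  0.    -3.092] F [ 0.3  0.2 -1. ] w 0.0052 ff 34.586251974105835 q7 [-0.04  0.7  -0.87  1.67  0.6   1.06  0.52]
.5776,-.0936,.187 shift units [ -1.114 -15.687   0.029]
```

play_rows(
  plan=[
    [[-0.07, -0.98, 0], [0, 0, 0], 1],
    [[-0.07, -0.98, 0], [0, 0, 0], 1],
    [[-0.07, -0.98, 0], [0, 0, 0], 1],
    [[-0.07, -0.98, 0], [0, 0, 0], 1],
    [[-0.07, -0.98, 0], [0, 0, 0], 1],
    [[-0.07, -0.98, 0], [0, 0, 0], 1],
    [[-0.07, -0.98, 0], [0, 0, 0], 1],
    [[-0.07, -0.98, 0], [0, 0, 0], 1],
    [[-0.07, -0.98, 0], [0, 0, 0], 1],
    [[-0.07, -0.98, 0], [0, 0, 0], 1],
    [[-0.07, -0.98, 0], [0, 0, 0], 1],
    [[-0.07, -0.98, 0], [0, 0, 0], 1],
    [[-0.07, -0.98, 0], [0, 0, 0], 1],
    [[-0.07, -0.98, 0], [0, 0, 0], 1],
    [[-0.07, -0.98, 0], [0, 0, 0], 1],
    [[-0.07, -0.98, 0], [0, 0, 0], 1],
    [[0, 0, 0], [0, 0, 0], 1],
    [[0, 0, 0], [0, 0, 0], 1],
  ],
)

```text
clock: 48.7
position: [0.5777, -0.0929, 0.1865]
tool_rot: [3.141, 0.0, -3.092]
force: [0.0, 0.5, -0.2]
grip_width: 0.0053
finger_force: 34.6
```

```bash
python3 d.py .5776,-.0936,.187 .5776,-.0936,.077; python3 pn.py -.15 -.1 .1 .22
```

```text
t 48.7 [ 0.5777 -0.0929  0.1865] [ 3.141  0.    -3.092] F [ 0.   0.5 -0.2] w 0.0053 ff 34.62027668952942 q7 [ 0.65  0.67 -0.88  1.73  0.59  1.03  1.17]
.5776,-.0936,.187 shift units [ 0.005 -0.029 -0.02 ]
.5776,-.0936,.077 shift units [ 1.0e-03 -1.0e-03  4.4e+00]
top 34 a 0.522 0.546 b [-0.1257 -0.1209 -0.1202] slope 0.102 z [0.134 0.197]
side 1005 a 0.522 0.622 b [-0.1232 -0.1194 -0.1164] slope -0.0 z [0.13  0.195]
```

play_rows(
  plan=[
    [[0, -0.04, 0.8], [0, 0, 0], 1],
    [[0, 0, 0.8], [0, 0, 0], 1],
    [[0, 0, 0.7], [0, 0, 0], 1],
    [[0, 0, 0.5], [0, 0, 0], 1],
    [[0, 0, 0.4], [0, 0, 0], 1],
    [[0, 0, 0.4], [0, 0, 0], 1],
    [[0, 0, 0.3], [0, 0, 0], 1],
    [[0, 0, 0.3], [0, 0, 0], 1],
    [[0, 0, 0.18], [0, 0, 0], 1],
    [[0, 0, 0], [0, 0, 0], 1],
  ],
)

```text
clock: 50.05
position: [0.5786, -0.0943, 0.0771]
tool_rot: [-3.141, 0.002, -3.092]
force: [0.3, 0.2, 4.9]
grip_width: 0.0051
finger_force: 35.4
```

play_rows(
  plan=[
    [[0, 0, 0], [0, 0, 0], 0.7],
    [[0, 0, 0], [0, 0, 0], 0.55],
    [[0, 0, 0], [0, 0, 0], 0.5],
    [[0, 0, -0.4], [0, 0, 0], 0.5],
    [[0, 0, -0.8], [0, 0, 0], 0.5],
    [[0, 0, -0.8], [0, 0, 0], 0.5],
    [[0, 0, -0.8], [0, 0, 0], 0.5],
    [[0, 0, -0.8], [0, 0, 0], 0.5],
    [[0, 0, -0.8], [0, 0, 0], 0.5],
    [[0, 0, 0], [0, 0, 0], 0.5],
  ],
)

```text
clock: 51.3
position: [0.5784, -0.0945, 0.1884]
tool_rot: [-3.141, 0.002, -3.093]
force: [0.3, -0.2, -0.8]
grip_width: 0.0211
finger_force: 0.0
```

```bash
python3 d.py .533,.185,.187 .533,.185,.068; python3 pn.py -.15 -.1 .065 .1; python3 -c "
from m import *
for o in pot(): print(o)"
```

```text
t 51.3 [ 0.5784 -0.0945  0.1884] [-3.141e+00  2.000e-03 -3.093e+00] F [ 0.3 -0.2 -0.8] w 0.0211 ff 0.0 q7 [ 0.65  0.67 -0.88  1.73  0.59  1.03  1.18]
.533,.185,.187 shift units [ 1.267 11.257  0.045]
.533,.185,.068 shift units [1.00e-02 3.00e-03 4.76e+00]
top 52 a 0.524 0.561 b [-0.1272 -0.1237 -0.1218] slope 0.016 z [0.066 0.087]
side 342 a 0.523 0.623 b [-0.1266 -0.1216 -0.1184] slope -0.001 z [0.066 0.087]
('top', 0.43, array([0.5318, 0.2023]), 0.0541, np.float64(0.0741), 182)
('side', 0.9, array([ 0.4689, -0.4109]), 0.0341, np.float64(0.0872), 134)
```

play_rows(
  plan=[
    [[0.1, 0.94, 0], [0, 0, 0], 0.5],
    [[0.1, 0.94, 0], [0, 0, 0], 0.5],
    [[0.1, 0.94, 0], [0, 0, 0], 0.5],
    [[0.1, 0.94, 0], [0, 0, 0], 0.5],
    [[0.1, 0.94, 0], [0, 0, 0], 0.5],
    [[0.1, 0.94, 0], [0, 0, 0], 0.5],
    [[0.1, 0.94, 0], [0, 0, 0], 0.5],
    [[0.1, 0.94, 0], [0, 0, 0], 0.5],
    [[0.1, 0.94, 0], [0, 0, 0], 0.5],
    [[0.1, 0.94, 0], [0, 0, 0], 0.5],
    [[0.1, 0.94, 0], [0, 0, 0], 0.5],
    [[0.1, 0.92, 0], [0, 0, 0], 0.5],
    [[0, 0, 0], [0, 0, 0], 0.5],
    [[0, 0, 0], [0, 0, 0], 0.5],
  ],
)

```text
clock: 53.35
position: [0.534, 0.1846, 0.1862]
tool_rot: [-3.141, -0.0, -3.093]
force: [0.4, -0.2, -0.2]
grip_width: 0.0214
finger_force: 0.0
```

```bash
python3 d.py .533,.185,.187 .533,.185,.068
```

```text
t 53.35 [0.534  0.1846 0.1862] [-3.141 -0.    -3.093] F [ 0.4 -0.2 -0.2] w 0.0214 ff 0.0 q7 [ 0.18  0.64 -0.89  1.79  0.59  1.    0.67]
.533,.185,.187 shift units [ 0.039  0.016 -0.031]
.533,.185,.068 shift units [-2.00e-03  2.00e-03  4.76e+00]
```

play_rows(
  plan=[
    [[0.04, 0.02, 0.9], [0, 0, 0], 0.5],
    [[0, 0, 0.9], [0, 0, 0], 0.5],
    [[0, 0, 0.9], [0, 0, 0], 0.5],
    [[0, 0, 0.8], [0, 0, 0], 0.5],
    [[0, 0, 0.7], [0, 0, 0], 0.5],
    [[0, 0, 0.52], [0, 0, 0], 0.5],
    [[0, 0, 0], [0, 0, 0], 0.5],
    [[0, 0, 0], [0, 0, 0], 1],
    [[0, 0, 0], [0, 0, 0], 1],
    [[0, 0, 0], [0, 0, 0], 1],
    [[0, 0, 0], [0, 0, 0], 1],
  ],
)

```text
clock: 54.72
position: [0.5332, 0.1858, 0.069]
tool_rot: [3.141, 0.001, -3.093]
force: [-0.5, -0.5, 6.7]
grip_width: 0.0053
finger_force: 35.5
```

play_rows(
  plan=[
    [[0, 0, -0.6], [0, 0, 0], 1],
    [[0, 0, -0.8], [0, 0, 0], 1],
    [[0, 0, -0.8], [0, 0, 0], 1],
    [[0, 0, -0.8], [0, 0, 0], 1],
    [[0, 0, -0.9], [0, 0, 0], 1],
    [[0, 0, -0.8], [0, 0, 0], 1],
  ],
)

```text
clock: 55.48
position: [0.533, 0.1857, 0.1878]
tool_rot: [3.141, 0.001, -3.092]
force: [0.2, -0.6, -0.4]
grip_width: 0.0051
finger_force: 34.5
```

```bash
python3 d.py .5752,-.0477,.187
```

```text
t 55.475 [0.533  0.1857 0.1878] [ 3.141e+00  1.000e-03 -3.092e+00] F [ 0.2 -0.6 -0.4] w 0.0051 ff 34.49925363063812 q7 [ 0.18  0.64 -0.9   1.79  0.59  1.    0.67]
.5752,-.0477,.187 shift units [-1.227 -9.408  0.031]
```

play_rows(
  plan=[
    [[-0.12, -0.94, 0], [0, 0, 0], 1],
    [[-0.12, -0.94, 0], [0, 0, 0], 1],
    [[-0.12, -0.94, 0], [0, 0, 0], 1],
    [[-0.12, -0.94, 0], [0, 0, 0], 1],
    [[-0.12, -0.94, 0], [0, 0, 0], 1],
    [[-0.12, -0.94, 0], [0, 0, 0], 1],
    [[-0.12, -0.94, 0], [0, 0, 0], 1],
    [[-0.12, -0.94, 0], [0, 0, 0], 1],
    [[-0.12, -0.94, 0], [0, 0, 0], 1],
    [[-0.12, -0.94, 0], [0, 0, 0], 1],
    [[0, 0, 0], [0, 0, 0], 1],
    [[0, 0, 0], [0, 0, 0], 1],
  ],
)

```text
clock: 56.98
position: [0.5744, -0.047, 0.1865]
tool_rot: [3.141, 0.0, -3.092]
force: [-0.6, 0.6, -0.2]
grip_width: 0.005
finger_force: 34.6
```

```bash
python3 d.py .5752,-.0477,.187 .5752,-.0477,.077; python3 pn.py -.105 -.055 .1 .22
```

```text
t 56.975 [ 0.5744 -0.047   0.1865] [ 3.141  0.    -3.092] F [-0.6  0.6 -0.2] w 0.005 ff 34.5540726184845 q7 [ 0.58  0.66 -0.89  1.76  0.59  1.02  1.09]
.5752,-.0477,.187 shift units [-0.031 -0.029 -0.019]
.5752,-.0477,.077 shift units [ 1.0e-03 -2.0e-03  4.4e+00]
top few 1
side 1052 a 0.522 0.622 b [-0.0767 -0.0736 -0.0706] slope 0.001 z [0.13  0.195]
```

play_rows(
  plan=[
    [[-0.03, -0.04, 0.8], [0, 0, 0], 1],
    [[0, 0, 0.8], [0, 0, 0], 1],
    [[0, 0, 0.7], [0, 0, 0], 1],
    [[0, 0, 0.5], [0, 0, 0], 1],
    [[0, 0, 0.4], [0, 0, 0], 1],
    [[0, 0, 0.4], [0, 0, 0], 1],
    [[0, 0, 0.3], [0, 0, 0], 1],
    [[0, 0, 0.3], [0, 0, 0], 1],
    [[0, 0, 0.18], [0, 0, 0], 1],
    [[0, 0, 0], [0, 0, 0], 1],
  ],
)

```text
clock: 58.32
position: [0.576, -0.0483, 0.077]
tool_rot: [3.142, 0.002, -3.092]
force: [1.9, 0.6, 5.4]
grip_width: 0.0051
finger_force: 35.3
```

play_rows(
  plan=[
    [[0, 0, 0], [0, 0, 0], 0.7],
    [[0, 0, 0], [0, 0, 0], 0.55],
    [[0, 0, 0], [0, 0, 0], 0.5],
    [[0, 0, -0.4], [0, 0, 0], 0.5],
    [[0, 0, -0.8], [0, 0, 0], 0.5],
    [[0, 0, -0.8], [0, 0, 0], 0.5],
    [[0, 0, -0.8], [0, 0, 0], 0.5],
    [[0, 0, -0.8], [0, 0, 0], 0.5],
    [[0, 0, -0.8], [0, 0, 0], 0.5],
    [[0, 0, 0], [0, 0, 0], 0.5],
  ],
)

```text
clock: 59.58
position: [0.5759, -0.0486, 0.1883]
tool_rot: [-3.141, 0.002, -3.093]
force: [0.1, -0.1, -0.1]
grip_width: 0.0214
finger_force: 0.0
```

```bash
python3 d.py .40,-.1364,.187,1.623 .40,-.148,.08; for r in "-.24 -.19" "-.195 -.145" "-.15 -.1" "-.105 -.055"; do python3 pn.py $r .065 .1; done; python3 -c "
from m import *
for o in pot(): print(o)
save(grab_frame('side'),'side2.png')"
```

```text
t 59.575 [ 0.5759 -0.0486  0.1883] [-3.141e+00  2.000e-03 -3.093e+00] F [ 0.1 -0.1 -0.1] w 0.0214 ff 0.0 q7 [ 0.58  0.66 -0.89  1.75  0.59  1.02  1.09]
  turn units [1.000e-02 1.000e-02 1.045e+01]
.40,-.1364,.187,1.623 shift units [-3.142 -7.209  0.053]
.40,-.148,.08 shift units [-0.463 -0.024  4.28 ]
top few 0
side 206 a 0.526 0.625 b [-0.2167 -0.2114 -0.2077] slope -0.003 z [0.066 0.087]
top few 0
side 268 a 0.525 0.625 b [-0.1721 -0.1676 -0.1638] slope -0.002 z [0.066 0.087]
top few 0
side 342 a 0.524 0.623 b [-0.1266 -0.1218 -0.1182] slope -0.0 z [0.065 0.087]
top 16 a 0.523 0.536 b [-0.0802 -0.0777 -0.076 ] slope 0.05 z [0.071 0.087]
side 354 a 0.523 0.622 b [-0.0799 -0.0753 -0.0718] slope 0.0 z [0.065 0.087]
('side', 0.75, array([ 0.4687, -0.4103]), 0.0362, np.float64(0.0878), 121)
```

View pics/side2.png

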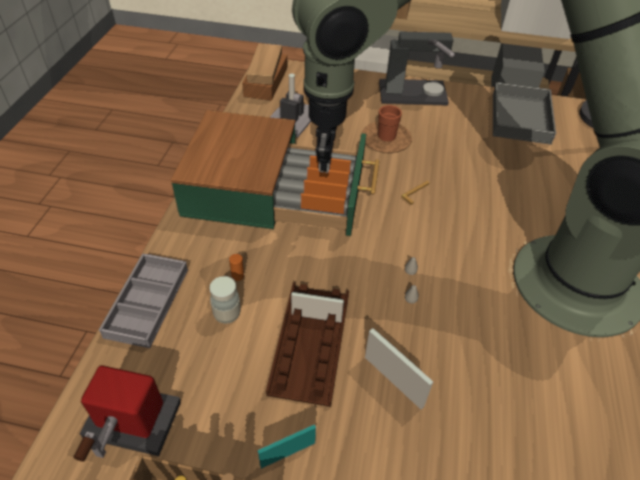

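All four panels stand in the drawer and the white panel is still in the rack at (316, 306). I'll regrip the handle at (368, 175) and push it home.

play_rows(
  plan=[
    [[0, 0, 0], [0, 0, 0.95], 0.4],
    [[0, 0, 0], [0, 0, 0.95], 0.4],
    [[0, 0, 0], [0, 0, 0.95], 0.4],
    [[0, 0, 0], [0, 0, 0.95], 0.4],
    [[0, 0, 0], [0, 0, 0.95], 0.4],
    [[0, 0, 0], [0, 0, 0.95], 0.4],
    [[0, 0, 0], [0, 0, 0.95], 0.4],
    [[0, 0, 0], [0, 0, 0.95], 0.4],
    [[0, 0, 0], [0, 0, 0.95], 0.4],
    [[0, 0, 0], [0, 0, 0.95], 0.4],
    [[0, 0, 0], [0, 0, 0.95], 0.4],
  ],
)

```text
clock: 61.6
position: [0.5752, -0.0485, 0.1865]
tool_rot: [3.142, -0.0, 1.619]
force: [-0.5, -0.1, -0.6]
grip_width: 0.0256
finger_force: 0.0
```

```bash
python3 d.py .470,-.1473,.187,1.623 .470,-.1473,.083
```

```text
t 61.6 [ 0.5752 -0.0485  0.1865] [ 3.142 -0.     1.619] F [-0.5 -0.1 -0.6] w 0.0256 ff 0.0 q7 [ 0.34  0.56 -0.51  1.77  0.33  0.9  -0.26]
  turn units [ 0.   -0.   -0.03]
.470,-.1473,.187,1.623 shift units [-3.729 -4.41  -0.018]
.470,-.1473,.083 shift units [ 0.   -0.    4.16]
```

play_rows(
  plan=[
    [[-0.62, -0.74, 0], [0, 0, 0], 0.4],
    [[-0.62, -0.74, 0], [0, 0, 0], 0.4],
    [[-0.62, -0.74, 0], [0, 0, 0], 0.4],
    [[-0.62, -0.73, 0], [0, 0, 0], 0.4],
    [[-0.62, -0.73, 0], [0, 0, 0], 0.4],
    [[-0.62, -0.73, 0], [0, 0, 0], 0.4],
    [[0, 0, 0], [0, 0, 0], 0.4],
    [[0, 0, 0], [0, 0, 0], 0.4],
  ],
)

```text
clock: 62.6
position: [0.4705, -0.1468, 0.1867]
tool_rot: [3.141, -0.0, 1.623]
force: [0.6, 0.4, 0.6]
grip_width: 0.0256
finger_force: 0.0
```

```bash
python3 d.py .470,-.1473,.083
python3 - <<'E'
from h import *
c,s=np.cos(.052),np.sin(.052)
for n in("top","side"):
    f=grab_frame(n);P=cloud(f)[f["depth"]>0]; a=P[:,0]*c+P[:,1]*s;b=-P[:,0]*s+P[:,1]*c
    k=(b>-.23)&(b<-.11)&(a>.44)&(a<.48)&(P[:,2]>.08)&(P[:,2]<.098)
    print(n,k.sum(),np.histogram(a[k],np.arange(.44,.48,.003)))
E
```

```text
t 62.6 [ 0.4705 -0.1468  0.1867] [ 3.141 -0.     1.623] F [0.6 0.4 0.6] w 0.0256 ff 0.0 q7 [ 0.59  0.43 -0.53  1.98  0.3   0.8  -0.05]
.470,-.1473,.083 shift units [-0.019 -0.023  4.148]
top 130 (array([ 0,  0,  0,  0,  0,  5, 29, 35, 31, 17,  6,  3,  3]), array([0.44 , 0.443, 0.446, 0.449, 0.452, 0.455, 0.458, 0.461, 0.464,
       0.467, 0.47 , 0.473, 0.476, 0.479]))
side 193 (array([ 0,  0,  0,  0,  0,  2, 42, 44, 43, 32,  7, 10, 13]), array([0.44 , 0.443, 0.446, 0.449, 0.452, 0.455, 0.458, 0.461, 0.464,
       0.467, 0.47 , 0.473, 0.476, 0.479]))
```

play_rows(
  plan=[
    [[0, 0.05, 0.8], [0, 0, 0], 0.4],
    [[0, 0, 0.8], [0, 0, 0], 0.4],
    [[0, 0, 0.8], [0, 0, 0], 0.4],
    [[0, 0, 0.7], [0, 0, 0], 0.4],
    [[0, 0, 0.6], [0, 0, 0], 0.4],
    [[0, 0, 0.45], [0, 0, 0], 0.4],
    [[0, 0, 0], [0, 0, 0], 0.4],
    [[0, 0, 0], [0, 0, 0], 1],
    [[0, 0, 0], [0, 0, 0], 1],
    [[0, 0, 0], [0, 0, 0], 1],
    [[0, 0, 0], [0, 0, 0], 1],
  ],
  newtons=40,
)

```text
clock: 64.08
position: [0.4716, -0.1471, 0.0832]
tool_rot: [3.141, 0.0, 1.623]
force: [0.4, 1.9, 7.3]
grip_width: 0.0093
finger_force: 39.7
```

play_rows(
  plan=[
    [[0, 0.15, 0], [0, 0, 0], 1],
    [[0, 0.3, 0], [0, 0, 0], 1],
    [[0, 0.4, 0], [0, 0, 0], 1],
    [[0, 0.4, 0], [0, 0, 0], 1],
    [[0, 0.4, 0], [0, 0, 0], 1],
    [[0, 0.4, 0], [0, 0, 0], 1],
    [[0, 0.4, 0], [0, 0, 0], 1],
    [[0, 0.4, 0], [0, 0, 0], 1],
    [[0, 0.4, 0], [0, 0, 0], 1],
    [[0, 0.4, 0], [0, 0, 0], 1],
    [[0, 0.4, 0], [0, 0, 0], 1],
    [[0, 0.4, 0], [0, 0, 0], 1],
    [[0, 0.4, 0], [0, 0, 0], 1],
    [[0, 0.4, 0], [0, 0, 0], 1],
    [[0, 0.4, 0], [0, 0, 0], 1],
    [[0, 0.4, 0], [0, 0, 0], 1],
    [[0, 0.3, 0], [0, 0, 0], 1],
    [[0, 0.1, 0], [0, 0, 0], 1],
    [[0, 0, 0], [0, 0, 0], 1],
  ],
)

```text
clock: 66.45
position: [0.6328, -0.1387, 0.0832]
tool_rot: [3.141, 0.0, 1.623]
force: [1.8, -0.1, 4.9]
grip_width: 0.0094
finger_force: 39.7
```

play_rows(
  plan=[
    [[0, 0.08, 0], [0, 0, 0], 1],
    [[0, 0.08, 0], [0, 0, 0], 1],
    [[0, 0, 0], [0, 0, 0], 1],
  ],
)

```text
clock: 66.82
position: [0.6366, -0.1385, 0.0833]
tool_rot: [3.141, 0.0, 1.623]
force: [1.3, 1.0, 6.4]
grip_width: 0.0095
finger_force: 39.7
```

play_rows(
  plan=[
    [[0, 0.08, 0], [0, 0, 0], 1],
    [[0, 0, 0], [0, 0, 0], 1],
  ],
)

```text
clock: 67.08
position: [0.6386, -0.1384, 0.0833]
tool_rot: [3.141, 0.0, 1.623]
force: [0.5, 0.6, 6.0]
grip_width: 0.0094
finger_force: 39.7
```

play_rows(
  plan=[
    [[0, 0.08, 0], [0, 0, 0], 1],
    [[0, 0, 0], [0, 0, 0], 1],
  ],
)

```text
clock: 67.32
position: [0.6389, -0.1384, 0.0832]
tool_rot: [-3.139, 0.0, 1.623]
force: [-13.4, 1.7, 16.0]
grip_width: 0.0094
finger_force: 40.9
```

Stop felt at 13 N: the drawer is home. Release and retreat upward.

play_rows(
  plan=[
    [[0, -0.04, 0], [0, 0, 0], 1],
    [[0, 0, 0], [0, 0, 0], 0.5],
    [[0, 0, 0], [0, 0, 0], 0.4],
    [[0, 0, 0], [0, 0, 0], 0.4],
    [[0, 0, -0.4], [0, 0, 0], 0.4],
    [[0, 0, -0.8], [0, 0, 0], 0.4],
    [[0, 0, -0.9], [0, 0, 0], 0.4],
    [[0, 0, -0.9], [0, 0, 0], 0.4],
    [[0, 0, -0.9], [0, 0, 0], 0.4],
    [[0, -0.9, -0.9], [0, 0, 0], 0.4],
    [[0, -0.9, 0], [0, 0, 0], 0.4],
    [[0, -0.9, 0], [0, 0, 0], 0.4],
    [[0, -0.9, 0], [0, 0, 0], 0.4],
    [[0, 0, 0], [0, 0, 0], 0.4],
    [[0, 0, 0], [0, 0, 0], 0.4],
  ],
)

```text
clock: 69.2
position: [0.5502, -0.143, 0.2038]
tool_rot: [3.14, 0.0, 1.623]
force: [0.3, -0.1, 0.1]
grip_width: 0.0255
finger_force: 0.0
```

Run:
```python
from m import *
for o in pot(): print(o)
c,s=np.cos(.052),np.sin(.052)
for n in("top","side"):
    f=grab_frame(n);P=cloud(f)[f["depth"]>0]; a=P[:,0]*c+P[:,1]*s;b=-P[:,0]*s+P[:,1]*c
    k=(b>-.23)&(b<-.11)&(a>.60)&(a<.645)&(P[:,2]>.08)&(P[:,2]<.098)
    print(n,k.sum(),np.histogram(a[k],np.arange(.61,.65,.003)))
    if n=="side": save(f,"side3.png")
    q=P[(abs(P[:,1]-.222)<.016)&(abs(P[:,0]-.53)<.07)&(P[:,2]>.068)&(P[:,2]<.1)]; print("white",len(q),q.mean(0).round(4))
```

```text
('side', 0.95, array([ 0.4714, -0.2874]), 0.1553, np.float64(0.0876), 134)
top 152 (array([ 0,  0,  0,  0, 16, 36, 43, 36, 12,  3,  3,  3,  0]), array([0.61 , 0.613, 0.616, 0.619, 0.622, 0.625, 0.628, 0.631, 0.634,
       0.637, 0.64 , 0.643, 0.646, 0.649]))
white 123 [0.5301 0.2205 0.0754]
side 182 (array([ 0,  0,  0,  0, 12, 48, 42, 36, 21,  9,  8,  6,  0]), array([0.61 , 0.613, 0.616, 0.619, 0.622, 0.625, 0.628, 0.631, 0.634,
       0.637, 0.64 , 0.643, 0.646, 0.649]))
white 272 [0.5297 0.2235 0.0744]
```

View pics/side3.png

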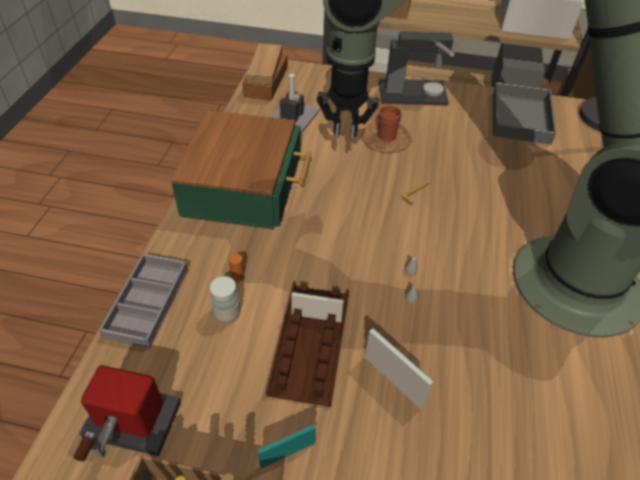

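The side view shows the drawer closed, the pot standing on the mat at (388, 124), and the white panel in the rack at (316, 306), with the bystanders where they were. Handing in.

```bash
python3 -c "
from workcell import bot
print(bot.job_done())"
```

```text
the job is handed in; nothing more can be done
None
```

I handed the job in at about 69 s on the robot clock: four amber panels stand in the closed drawer (grooves 2–5), the pot is upright on the cork mat, and the white panel and bystanders were left alone. The hand-in gave back no verdict, so I checked the result only from the last camera views.

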